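Make up two pipe-bracket kits at the sheet-metal bench

TASK

Make up the two kits from the stock on the bench: in the three-bay tray, from left to right as the robot sees it, the narrow angle bracket, the large collar and the hexagonal coupling nut; in the two-bay tray, the wide angle bracket on the left and the small collar on the right. Each piece stands the same way up as in the stock, flat on the tray floor in the middle of its bay (which way it is turned does not matter). Leave the channel offcut, the hammer and the oil can where they are.

Things in the scene. Friction and masses are not known exactly. Their poses are not given: they have to be found in the camera images.
- angle_wide_c (a point): the wide angle bracket: steel L-section bracket 56 mm wide (y), 42 mm tall, 34 mm deep (x), 4 mm thick, standing on its foot. The point is the middle of its outer box, 21 mm above its underside; x points from the upright leg to the foot's free edge, z up. The upright leg's mid-plane is at x = -15 mm: grip it there from above across its 56 mm width. Starts with y within 0.5 rad of the world x line.
- angle_narrow_c (a point): the narrow angle bracket: steel L-section bracket 30 mm wide (y), 42 mm tall, 34 mm deep (x), 4 mm thick, standing on its foot. The point is the middle of its outer box, 21 mm above its underside; x points from the upright leg to the foot's free edge, z up. The upright leg's mid-plane is at x = -15 mm: grip it there from above across its 30 mm width. Starts with y within 0.5 rad of the world x line.
- collar_large_c (a point): the large pipe collar: plain steel ring, outer diameter 56, bore 44, height 28 mm, axis (z) upright. The point is on its axis, half-way up (14 mm above its underside). Loose.
- collar_small_c (a point): the small pipe collar: plain steel ring, outer diameter 36, bore 24, height 28 mm, axis (z) upright. The point is on its axis, half-way up (14 mm above its underside). Loose.
- hex_nut_c (a point): the hexagonal coupling nut: steel, 36 mm across flats (41.6 across corners), 36 mm tall, axis (z) upright, dark bore disc on top. The point is on its axis, half-way up (18 mm). Flats face its own +x and -x, and every 60 degrees round. Loose.
- tray3: teal sheet-metal tray, three bays in a row, 240 mm (y) by 90 mm (x), fixed. Floor 3 mm thick; lips and dividers 3 mm thick, tops 10 mm above the bench. Bays 84 mm (x) by 76 mm (y) inside, a dark dot in the middle of each. Origin at the centre of its underside; x away from the robot, y to the robot's left, within 0.25 rad. Bay middles: x = 0, y = +79 mm (left), 0 (middle), -79 mm (right).
- tray2: teal sheet-metal tray, two bays in a row, 161 mm (y) by 90 mm (x), fixed. Floor 3 mm thick; lips and dividers 3 mm thick, tops 10 mm above the bench. Bays 84 mm (x) by 76 mm (y) inside, a dark dot in the middle of each. Origin at the centre of its underside; x away from the robot, y to the robot's left, within 0.25 rad. Bay middles: x = 0, y = +39.5 mm (left), -39.5 mm (right).
- channel_c (a point): a short offcut of steel U channel, 50 mm long (x), 40 mm wide (y), 30 mm tall, open side up, standing among the stock; belongs to neither kit. The point is at its centre, half-way up (15 mm). Loose; leave alone.
- hammer: a hammer lying on the bench to the right (260 mm long, handle towards the robot, head away; origin on its underside near the middle of its length). Loose; leave alone.
- oil_can_c (a point): a red can, 64 mm diameter and 140 mm tall, standing on the bench to the left. The point is at its centre, half-way up (70 mm). Loose; leave alone.
Things that resemble listed ones, but are neither listed nor needed, are in the scene too. What is shaped like the part that bears collar_large_c but green is not meant. Leave any blue look-alike of the part that bears angle_narrow_c alone.

How it is judged:
By the outcome, as a careful person would: the job done as asked, in the order asked, and still so for the second after the job is handed in, with the robot touching nothing.
It also fails if it takes over 125 s, if anything falls off the work surface, if the arm or the gripper's body presses on something with over 40 N, if the wrist force passes 120 N, or if a joint passes its speed limit or range.

ROBOT

A 6-joint arm with a two-finger parallel gripper is mounted at the origin on the work surface. World frame = base frame: x ahead of the robot, y to its left, z up, the work surface at z = 0. Lengths are in m, angles in rad, forces in N, time in s.
With the tool pointing down it reaches from about 0.375 to 0.975 m from the base axis. Payload 3.8 kg.
Tool frame: the origin (TCP) lies at the very end of the fingers, on their centre line; the grasp point (between the pads) lies 19 mm behind it (bot.tcp_to_grasp is the z of the grasp point in the tool frame, in m); z points along the fingers, y is the direction in which the jaws open and shut (so a half turn about z gives the same grasp; the last joint's range is limited). The gripper opens to 85 mm and grips with 20 to 120 N. Pads are 22 mm wide; open, the fingers measure 114 mm over their backs; the gripper's body (76 mm by 85 mm) begins 54 mm behind the grasp point. The pads swing forward as they close: fully open they stand 13 mm farther back than shut.
Start: joints at [-1.326, 0.264, 1.604, -0, 1.274, -0.037], TCP at [0.188, -0.648, 0.231] pointing down, gripper open.
Joint ranges: [-2.63, 2.63], [-0.94, 2.18], [0.31, 2.57], [-1.31, 4.45], [0, 2.66], [-2.55, 2.55]. Speed limits (rad/s): [2.57, 2.57, 3.14, 3.14, 3.14, 3.14].

INTERFACE

Orientations are given as a rotation vector (axis times angle).
In Python, from workcell import status, vision, job, bot gives the robot as it stands.
- The arm moves only by the tool apply_moves, never from a script. Its argument "deltas" is a list of rows, each a list of 7 numbers: the shift along the tool's x, y, z in m, then the turn, a rotation vector about the tool's x, y, z in rad, then the closure, from 0 (fully open) to 1 (shut). In form: [[x, y, z, rx, ry, rz, jaw], ...]. A call has 1 to 8 rows; each row is the pose to reach, as a shift and turn from the pose commanded when the call began, along the tool's axes at that moment; what a row does not reach only later rows make up. A row lasts 1/12 s, in which the tool goes at most 41.7 mm and 7.16 degrees, less where a joint would pass 70% of its speed; a pose out of reach is approached as far as the arm can. A call with a gripper value outside its range is refused whole. The fingers move at their own pace and stop on an object; "squeeze" is the grip in N (left out, the last holds). Time passes only in rows, so rows that repeat a pose let the fingers close. It gives the time, the measured TCP pose, the force and the opening at its end, in the units of the state.
- status.read_state(): the state, without advancing time (a new reading comes with each control period).
- vision.read_camera(name): name is "side" or "top" or "wrist"; returns the picture (400x640x3 uint8, red, green, blue); there is no depth.
- vision.get_calibration(name): a dict with "fov_y" (degrees; the focal length in pixels is half the picture's height over the tangent of half this angle, whatever the lens; pixels are square), "cx", "cy" (the principal point, pixels), "R" (3x3) and "t" (3): a world point X has camera coordinates R X + t; the wrist camera has in their place "tool_from_camera" (4x4, takes a point from camera to tool coordinates, whose origin is the TCP and whose axes are the flange's). Camera axes: x right, y down, z forward; pixel columns grow to the right and rows downward; lengths in m; the calibration is good to about 2 mm. A picture is of the moment at which its call begins: read the wrist's pose just before it. get_calibration takes no time and is no camera call.
- job.finish_job(): hands the job in, once; it reports no verdict.
The state is a dict: "time": time; "q": joint angles; "joint_vel": joint speeds; "joint_torque": joint torques, N m; "tool_pos": TCP position; "tcp_rot": TCP orientation; "wrist_force": force on the tool from outside, world axes, zero at the start; "torque": the same for the moment, N m; "width": opening from 0.0 (shut) to 1.0 (fully open).
Only numpy, scipy, OpenCV 4.12 (cv2) and the standard library are available. Lean on these libraries where they do the work, as an engineer would, in place of code of your own. Each camera call takes 0.05 s, during which the arm holds its last target. There are 200 camera calls.

## Working session

There is one attempt and no reset: what is moved stays moved. The work goes in short steps, Python scripts to look and compute and a tool call to move; the robot and the scene stay as the last step left them, time stands still between calls to the robot, and variables do not carry over. Pictures are saved under pics/ and viewed, about 12 in all and at most 16, crops included, and the job is handed in when it is done.

Besides the shell and the picture viewer there is one more tool, called after "Emit:" by a JSON object that holds its "name" and its "arguments". apply_moves: Moves the arm, as the interface text tells. Its arguments: {"type":"object","properties":{"deltas":{"type":"array","items":{"type":"array","items":{"type":"number"}}},"squeeze":{"type":"number"}},"required":["deltas"]}

```bash
mkdir -p pics; ls
python3 - <<'E'
from workcell import status, vision, job, bot
import cv2
print(status.read_state())
for n in ("top","side","wrist"):
    im=vision.read_camera(n); cv2.imwrite(f"pics/{n}0.png",im[:,:,::-1]); c=vision.get_calibration(n); print(n,c)
print([a for a in dir(bot) if a[0]!='_'])
E
```

```text
pics
{'time': 0.0, 'q': array([-1.32590571e+00,  2.64772961e-01,  1.60540649e+00,  3.65648377e-05,
        1.27369547e+00, -3.68702069e-02]), 'joint_vel': array([ 5.06690593e-04, -6.53035221e-04, -1.04644770e-04, -7.44869911e-04,
        3.62188769e-04, -9.77264384e-05]), 'joint_torque': array([-4.50578618e-04, -5.15112197e+01, -3.67312181e+01,  6.50206698e-05,
        1.28472914e-02,  1.44595691e-05]), 'tool_pos': array([ 0.18753026, -0.64765018,  0.22993114]), 'tcp_rot': array([-3.10821945e+00, -4.40790353e-01,  3.17368493e-04]), 'wrist_force': array([-0.5761735 ,  1.06592092,  0.31737488]), 'torque': array([0.04375565, 0.03103366, 0.02358675]), 'width': 1.0011371499688517}
top {'fov_y': 52.244278215261815, 'cx': 313.845599244561, 'cy': 196.53117208771403, 'R': array([[ 0.0269672 , -0.9995649 , -0.01194884],
       [-0.99793879, -0.02622318, -0.05857069],
       [ 0.05823187,  0.0135037 , -0.99821175]]), 't': array([-0.01388388,  0.47917375,  1.08665533])}
side {'fov_y': 45.72788531376259, 'cx': 323.1014683449043, 'cy': 203.27593289541238, 'R': array([[ 0.98792029, -0.15450568, -0.01189486],
       [-0.11908673, -0.70784667, -0.6962553 ],
       [ 0.09915566,  0.68926127, -0.71769566]]), 't': array([-0.45137173,  0.11416054,  1.26301197])}
wrist {'fov_y': 64.8558693455608, 'cx': 318.3069341500518, 'cy': 198.78285125817476, 'tool_from_camera': array([[-1.24839365e-04, -9.58518485e-01, -2.85030346e-01,
         7.25534791e-02],
       [ 9.99999963e-01, -1.87993077e-04,  1.94209072e-04,
         6.07929720e-04],
       [-2.39736718e-04, -2.85030311e-01,  9.58518474e-01,
        -1.42506802e-01],
       [ 0.00000000e+00,  0.00000000e+00,  0.00000000e+00,
         1.00000000e+00]])}
['MotionError', 'tcp_to_grasp']
```

View pics/top0.png

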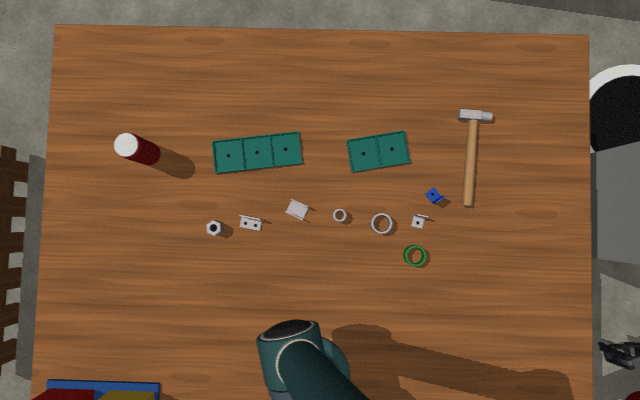

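View pics/side0.png

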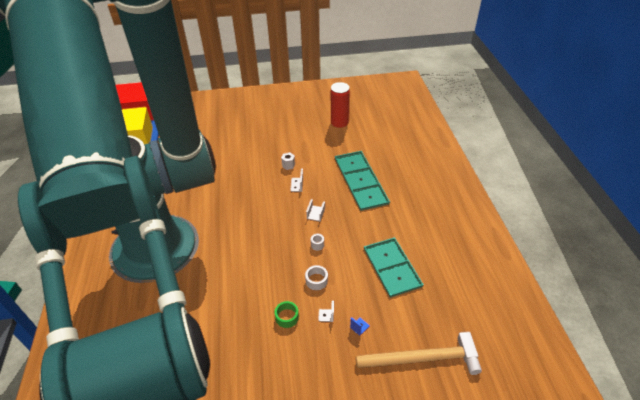

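The top view shows, left to right: the nut (214,228), a wide bracket with two foot holes (251,223), the channel (297,210), the small collar (340,215), the large collar (382,224) and the narrow bracket (419,221). The blue bracket look-alike is at (434,196) and the green ring at (415,256). Tray3 is at (258,153), tray2 at (379,152). I'll confirm these in enlarged crops.

```bash
cat > h.py <<'E'
import numpy as np, cv2
from scipy.spatial.transform import Rotation as Ro
from workcell import status, vision, bot
def K(c): return 200/np.tan(np.radians(c["fov_y"])/2)
def cam(name, st=None):
    """returns R,t world->cam"""
    c=vision.get_calibration(name)
    if name!="wrist": return c,np.array(c["R"]),np.array(c["t"])
    T=np.eye(4); T[:3,:3]=Ro.from_rotvec(st["tcp_rot"]).as_matrix(); T[:3,3]=st["tool_pos"]
    W=np.linalg.inv(T@np.array(c["tool_from_camera"])); return c,W[:3,:3],W[:3,3]
def pix2w(name,u,v,z,st=None):
    c,R,t=cam(name,st); f=K(c)
    d=R.T@np.array([(u-c["cx"])/f,(v-c["cy"])/f,1]); o=-R.T@t
    return (o+d*(z-o[2])/d[2])[:2]
def w2pix(name,X,st=None):
    c,R,t=cam(name,st); f=K(c); p=R@np.asarray(X)+t
    return np.array([c["cx"]+f*p[0]/p[2], c["cy"]+f*p[1]/p[2]])
E
python3 - <<'E'
from h import *
t=cv2.imread("pics/top0.png"); s=cv2.imread("pics/side0.png")
cv2.imwrite("pics/topc.png",cv2.resize(t[120:275,195:455],None,fx=3,fy=3,interpolation=cv2.INTER_CUBIC))
cv2.imwrite("pics/sidec.png",cv2.resize(s[145:340,265:430],None,fx=3,fy=3,interpolation=cv2.INTER_CUBIC))
for n,u,v,z in [("nut",214,228,.036),("wide",251,223,.004),("chan",297,210,.015),("small",340,215,.028),("large",382,224,.028),("narrow",419,221,.004),("t3L",228.5,156,.003),("t3M",257,152.5,.003),("t3R",285.5,149,.003),("t2L",363.5,154,.003),("t2R",394,150,.003),("blue",434,196,.004),("green",415,256,.028),("can",126,145,.14)]:
    print(n,pix2w("top",u,v,z).round(3))
for n,u,v,z in [("t3L",352,162.5,.003),("t3R",370,197,.003),("t2L",386,255,.003),("t2R",400,278,.003),("small",317,238,.028),("large",316,271,.028),("nut",288,156,.036)]:
    print("side",n,pix2w("side",u,v,z).round(3))
E
```

```text
nut [0.388 0.26 ]
wide [0.403 0.168]
chan [0.442 0.043]
small [ 0.431 -0.072]
large [ 0.41  -0.184]
narrow [ 0.421 -0.287]
t3L [0.585 0.237]
t3M [0.597 0.158]
t3R [0.609 0.08 ]
t2L [ 0.6   -0.134]
t2R [ 0.613 -0.217]
blue [ 0.49  -0.327]
green [ 0.329 -0.272]
can [0.585 0.455]
side t3L [0.586 0.24 ]
side t3R [0.608 0.082]
side t2L [ 0.601 -0.132]
side t2R [ 0.618 -0.208]
side small [ 0.431 -0.067]
side large [ 0.413 -0.171]
side nut [0.39  0.266]
```

View pics/topc.png

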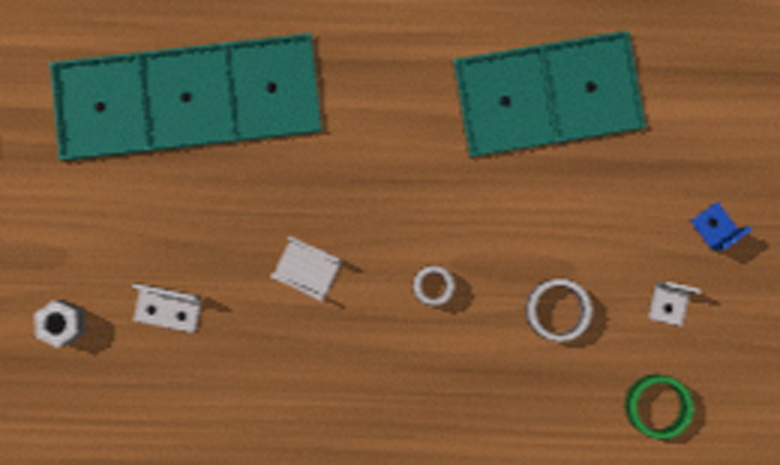

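View pics/sidec.png

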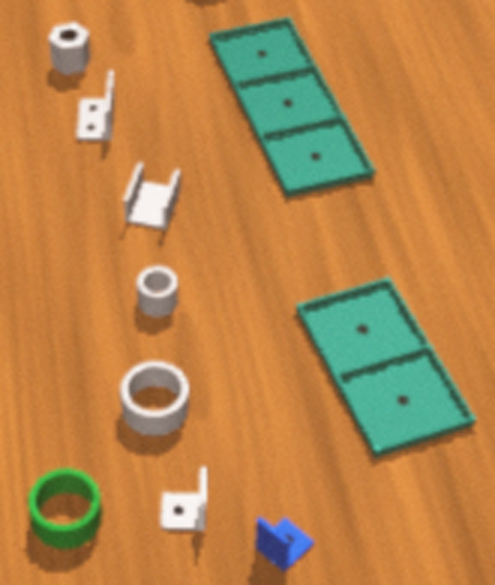

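Crops confirm it. The plain white ring of 56 mm is the large collar (crop 560,310), and the green one (660,407) is the decoy. The white one-hole bracket (670,303) is the narrow one, and the blue one (718,228) is the decoy. The two-hole bracket is the wide one, the two-walled piece is the channel, and the hex piece is the nut. Next I move to an overview pose for a closer wrist measurement.

```bash
cat >> h.py <<'E'
def go(x,y,z,psi):
    "tool-frame delta from the measured pose to a straight-down pose, tool x at heading psi"
    s=status.read_state(); R0=Ro.from_rotvec(s["tcp_rot"])
    c,n=np.cos(psi),np.sin(psi); R1=Ro.from_matrix(np.array([[c,n,0],[n,-c,0],[0,0,-1.]]))
    d=R0.inv().apply(np.array([x,y,z])-s["tool_pos"]); r=(R0.inv()*R1).as_rotvec()
    print("go",(x,y,z,psi),"d",d.round(4),"r",r.round(4),"rows",max(np.linalg.norm(d)/.0417,np.linalg.norm(r)/.125).round(1))
def st():
    s=status.read_state(); X=Ro.from_rotvec(s["tcp_rot"]).as_matrix()
    print("t",round(s["time"],2),"tcp",s["tool_pos"].round(4),"psi",np.arctan2(X[1,0],X[0,0]).round(3),"F",s["wrist_force"].round(1),"w",round(s["width"],3),"q",s["q"].round(2)); return s
E
python3 -c "
from h import *
st();go(.5,-.03,.26,0.)"
```

```text
t 0.15 tcp [ 0.1876 -0.6478  0.2302] psi 0.282 F [-0.9  0.3  0.2] w 1.0 q [-1.33  0.26  1.61  0.    1.27 -0.04]
go (0.5, -0.03, 0.26, 0.0) d [ 0.4719 -0.5066 -0.0288] r [-1.800e-03  2.000e-04  2.818e-01] rows 16.6
```

Emit:
{"name": "apply_moves", "arguments": {"deltas": [[0.226, -0.243, -0.014, 0, 0, 0.13, 0], [0.226, -0.243, -0.014, 0, 0, 0.13, 0], [0.226, -0.243, -0.014, 0, 0, 0.13, 0], [0.226, -0.243, -0.014, 0, 0, 0.13, 0], [0.226, -0.243, -0.014, 0, 0, 0.13, 0], [0.226, -0.243, -0.014, 0, 0, 0.13, 0], [0.226, -0.243, -0.014, 0, 0, 0.13, 0], [0.226, -0.243, -0.014, 0, 0, 0.13, 0]], "squeeze": 60}}

```text
time: 0.82
tool_pos: [0.3375, -0.35, 0.2451]
tcp_rot: [-3.132, -0.237, -0.0]
wrist_force: [1.3, -0.9, -0.7]
width: 1.004
```

```bash
python3 -c "
from h import *
st();go(.5,-.03,.26,0.)"
```

```text
t 0.82 tcp [ 0.3375 -0.35    0.2451] psi 0.151 F [ 1.3 -0.9 -0.7] w 1.004 q [-0.85 -0.11  1.98  0.    1.27  0.56]
go (0.5, -0.03, 0.26, 0.0) d [ 0.2089 -0.2918 -0.0148] r [-3.000e-04 -1.000e-04  1.513e-01] rows 8.6
```

Emit:
{"name": "apply_moves", "arguments": {"deltas": [[0.19, -0.265, -0.014, 0, 0, 0.15, 0], [0.19, -0.265, -0.014, 0, 0, 0.15, 0], [0.19, -0.265, -0.014, 0, 0, 0.15, 0], [0.19, -0.265, -0.014, 0, 0, 0.15, 0], [0.19, -0.265, -0.014, 0, 0, 0.15, 0], [0.19, -0.265, -0.014, 0, 0, 0.15, 0], [0.19, -0.265, -0.014, 0, 0, 0.15, 0], [0.19, -0.265, -0.014, 0, 0, 0.15, 0]]}}

```text
time: 1.48
tool_pos: [0.4853, -0.0591, 0.2594]
tcp_rot: [-3.142, -0.003, -0.001]
wrist_force: [0.2, -0.5, 0.0]
width: 0.997
```

```bash
python3 -c "
from h import *
s=st(); im=vision.read_camera('wrist')[:,:,::-1]; cv2.imwrite('pics/w1.png',im)
import json; json.dump({k:list(map(float,s[k])) for k in('tool_pos','tcp_rot')},open('w1.json','w'))"
```

```text
t 1.48 tcp [ 0.4853 -0.0591  0.2594] psi 0.002 F [ 0.2 -0.5  0. ] w 0.997 q [-0.17 -0.11  1.95  0.    1.3   1.4 ]
```

View pics/w1.png

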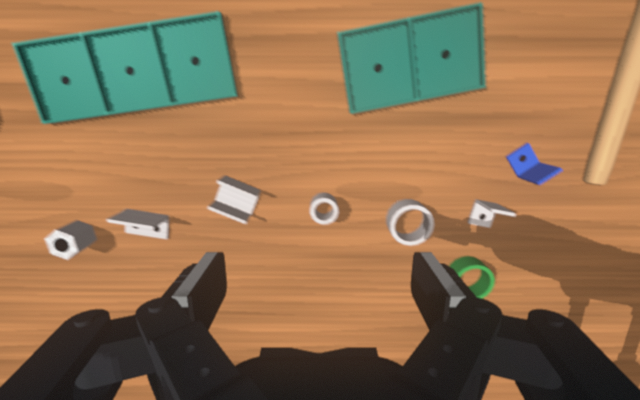

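The wrist overview shows the tray3 dots at (66,80), (130,71) and (195,61) and the tray2 dots at (378,68) and (445,54). The narrow bracket is at (483,213), the large collar at (410,222), the small collar at (323,209), the wide bracket at (145,222) and the nut at (62,244).

Run:
```python
from h import *
import json
s=json.load(open('w1.json')); im=cv2.imread('pics/w1.png')
g=im.astype(int).sum(2)
def dot(u,v,r=7):
    p=g[v-r:v+r+1,u-r:u+r+1]; w=np.clip(np.median(p)*.7-p,0,None); yy,xx=np.mgrid[-r:r+1,-r:r+1]
    return u+(w*xx).sum()/w.sum(), v+(w*yy).sum()/w.sum()
P={}
for n,u,v in [("3L",66,80),("3M",130,71),("3R",195,61),("2L",378,68),("2R",445,54)]:
    P[n]=pix2w("wrist",*dot(u,v),.003,s); print(n,P[n].round(4))
for a,b in("3L","3M"),("3M","3R"),("2L","2R"):
    d=P[a]-P[b]; print(a,b,np.linalg.norm(d).round(4),"yaw",np.arctan2(-d[0],d[1]).round(3))
for n,u,v,z in [("narrow foot hole",482,216,.004),("large top",409,220,.028),("small top",323,209,.028),("nut bore",61,244.5,.036),("wide hole",157,228,.004),("narrow leg top L",485,203,.042),("narrow leg top R",514,212,.042)]:
    print(n,pix2w("wrist",u,v,z,s).round(4))
go(.432,-.29,.15,-.17)
```

```text
3L [0.5862 0.2413]
3M [0.5971 0.163 ]
3R [0.6078 0.0847]
2L [ 0.6007 -0.1294]
2R [ 0.6156 -0.207 ]
3L 3M 0.079 yaw 0.138
3M 3R 0.079 yaw 0.136
2L 2R 0.0791 yaw 0.19
narrow foot hole [ 0.4162 -0.2794]
large top [ 0.4192 -0.1746]
small top [ 0.4337 -0.0658]
nut bore [0.3883 0.2659]
wide hole [0.3981 0.1587]
narrow leg top L [ 0.4463 -0.2595]
narrow leg top R [ 0.4349 -0.2963]
go (0.432, -0.29, 0.15, -0.17) d [-0.058   0.237   0.1083] r [-0.0059 -0.003   0.1756] rows 6.4
```

Emit:
{"name": "apply_moves", "arguments": {"deltas": [[-0.047, 0.221, 0.159, -0.006, -0.003, 0.173, 0], [-0.047, 0.221, 0.159, -0.006, -0.003, 0.173, 0], [-0.047, 0.221, 0.159, -0.006, -0.003, 0.173, 0], [-0.047, 0.221, 0.159, -0.006, -0.003, 0.173, 0], [-0.047, 0.221, 0.159, -0.006, -0.003, 0.173, 0], [-0.047, 0.221, 0.159, -0.006, -0.003, 0.173, 0], [-0.047, 0.221, 0.159, -0.006, -0.003, 0.173, 0], [-0.047, 0.221, 0.159, -0.006, -0.003, 0.173, 0]]}}

```text
time: 2.2
tool_pos: [0.4347, -0.2845, 0.0962]
tcp_rot: [3.126, -0.274, -0.014]
wrist_force: [-0.0, 0.6, 0.2]
width: 0.999
```

```bash
cat >> h.py <<'E'
import json
def snap(name):
    s=st(); im=np.ascontiguousarray(vision.read_camera('wrist')[:,:,::-1]); cv2.imwrite(f'pics/{name}.png',im)
    json.dump({k:list(map(float,s[k])) for k in('tool_pos','tcp_rot')},open(name+'.json','w'))
E
python3 -c "
from h import *
snap('n1')
cv2.imwrite('pics/n1c.png',cv2.resize(cv2.imread('pics/n1.png')[100:280,200:440],None,fx=3,fy=3,interpolation=cv2.INTER_CUBIC))"
```

```text
t 2.2 tcp [ 0.4347 -0.2845  0.0962] psi -0.175 F [-0.   0.6  0.2] w 0.999 q [-0.62  0.1   2.06 -0.01  0.98  1.13]
```

View pics/n1c.png

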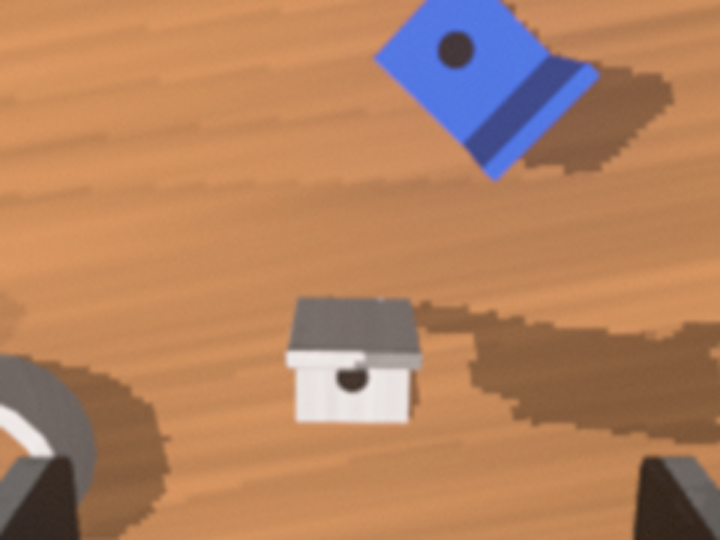

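The crop shows the narrow bracket, lined up with the jaws. Its leg top runs from (287,357) to (421,362) and its foot is towards the robot. The blue decoy is at (460,50) and the large collar at the lower left.

Run:
```python
from h import *
s=json.load(open('n1.json'))
a=pix2w('wrist',200+287/3,100+357/3,.042,s); b=pix2w('wrist',200+421/3,100+361/3,.042,s)
print(a,b,np.linalg.norm(a-b)); d=b-a; print("psi",np.arctan2(d[0],-d[1]))
x,y=(a+b)/2; print("foot",pix2w('wrist',200+352/3,100+422/3,.004,s))
go(x,y,.012,np.arctan2(d[0],-d[1]))
```

```text
[ 0.43705158 -0.27045173] [ 0.43089338 -0.29953012] 0.02972332599014031
psi -0.20869566686873461
foot [ 0.40189052 -0.27891081]
go (np.float64(0.4339724799563376), np.float64(-0.284990921194716), 0.012, np.float64(-0.20869566686873461)) d [-0.001   0.0017  0.0858] r [0.0042 0.0071 0.0338] rows 2.1
```

Emit:
{"name": "apply_moves", "arguments": {"deltas": [[-0.001, 0.001, 0.04, 0.004, 0.007, 0.034, 0], [-0.001, 0.001, 0.075, 0.004, 0.007, 0.034, 0], [-0.001, 0.001, 0.084, 0.004, 0.007, 0.034, 0], [-0.001, 0.001, 0.084, 0.004, 0.007, 0.034, 0.4], [-0.001, 0.001, 0.084, 0.004, 0.007, 0.034, 1], [-0.001, 0.001, 0.084, 0.004, 0.007, 0.034, 1], [-0.001, 0.001, 0.084, 0.004, 0.007, 0.034, 1], [-0.001, 0.001, 0.084, 0.004, 0.007, 0.034, 1]], "squeeze": 60}}

```text
time: 2.92
tool_pos: [0.439, -0.285, 0.0189]
tcp_rot: [3.12, -0.321, 0.014]
wrist_force: [0.7, 0.0, 5.3]
width: 0.328
```

Emit:
{"name": "apply_moves", "arguments": {"deltas": [[0, 0, 0, 0, 0, 0, 1], [0, 0, 0, 0, 0, 0, 1], [0, 0, 0, 0, 0, 0, 1], [0, 0, 0, 0, 0, 0, 1]]}}

```text
time: 3.25
tool_pos: [0.4388, -0.2849, 0.0188]
tcp_rot: [3.121, -0.321, 0.013]
wrist_force: [0.0, 0.0, 6.1]
width: 0.33
```

```bash
python3 -c "
from h import *
st();go(.586,.241,.1,.137)"
```

```text
t 3.25 tcp [ 0.4388 -0.2849  0.0188] psi -0.205 F [0.  0.  6.1] w 0.33 q [-0.62  0.21  2.11  0.    0.81  1.15]
go (0.586, 0.241, 0.1, 0.137) d [ 0.0376 -0.5446 -0.0828] r [ 0.0051 -0.0081 -0.3423] rows 13.2
```

Emit:
{"name": "apply_moves", "arguments": {"deltas": [[0, 0, -0.04, 0, 0, 0, 1], [0, 0, -0.083, 0, 0, 0, 1], [0.01, -0.04, -0.083, 0.0025, -0.004, -0.06, 1], [0.02, -0.08, -0.083, 0.0025, -0.004, -0.12, 1], [0.02, -0.12, -0.083, 0.0025, -0.004, -0.17, 1], [0.03, -0.16, -0.083, 0.0025, -0.004, -0.17, 1], [0.03, -0.2, -0.083, 0.0025, -0.004, -0.17, 1], [0.03, -0.24, -0.083, 0.0025, -0.004, -0.17, 1]]}}

```text
time: 3.92
tool_pos: [0.516, -0.053, 0.1003]
tcp_rot: [3.141, -0.056, 0.005]
wrist_force: [0.4, -0.3, -0.9]
width: 0.327
```

```bash
python3 -c "
from h import *
st();go(.601,.243,.1,.137)"
```

```text
t 3.92 tcp [ 0.516  -0.053   0.1003] psi -0.035 F [ 0.4 -0.3 -0.9] w 0.327 q [-0.15  0.09  2.07 -0.    0.98  1.46]
go (0.601, 0.243, 0.1, 0.137) d [ 0.0745 -0.2988  0.0004] r [ 0.0007 -0.0031 -0.1724] rows 7.4
```

Emit:
{"name": "apply_moves", "arguments": {"deltas": [[0.0745, -0.299, 0, 0, -0.003, -0.172, 1], [0.0745, -0.299, 0, 0, -0.003, -0.172, 1], [0.0745, -0.299, 0, 0, -0.003, -0.172, 1], [0.0745, -0.299, 0, 0, -0.003, -0.172, 1], [0.0745, -0.299, 0, 0, -0.003, -0.172, 1], [0.0745, -0.299, 0, 0, -0.003, -0.172, 1], [0.0745, -0.299, 0, 0, -0.003, -0.172, 1], [0.0745, -0.299, 0, 0, -0.003, -0.172, 1]]}}

```text
time: 4.58
tool_pos: [0.6014, 0.247, 0.1005]
tcp_rot: [-3.131, -0.219, -0.002]
wrist_force: [0.7, 0.3, -0.5]
width: 0.328
```

Emit:
{"name": "apply_moves", "arguments": {"deltas": [[0, 0, 0, 0, 0, 0, 1], [0, 0, 0, 0, 0, 0, 1], [0, 0, 0, 0, 0, 0, 1]]}}

```text
time: 4.83
tool_pos: [0.5993, 0.2405, 0.0989]
tcp_rot: [3.133, 0.215, -0.005]
wrist_force: [0.6, 0.5, -0.3]
width: 0.328
```

```bash
python3 -c "
from h import *
snap('p1');go(.601,.243,.1,.137)
cv2.imwrite('pics/p1c.png',cv2.resize(cv2.imread('pics/p1.png')[50:300,160:480],None,fx=2.5,fy=2.4,interpolation=cv2.INTER_CUBIC))"
```

```text
t 4.83 tcp [0.5993 0.2405 0.0989] psi 0.137 F [ 0.6  0.5 -0.3] w 0.328 q [ 0.34  0.32  1.79 -0.    1.04  1.78]
go (0.601, 0.243, 0.1, 0.137) d [ 0.0021 -0.0027 -0.0011] r [ 0.0006  0.0033 -0.0011] rows 0.1
```

View pics/p1c.png

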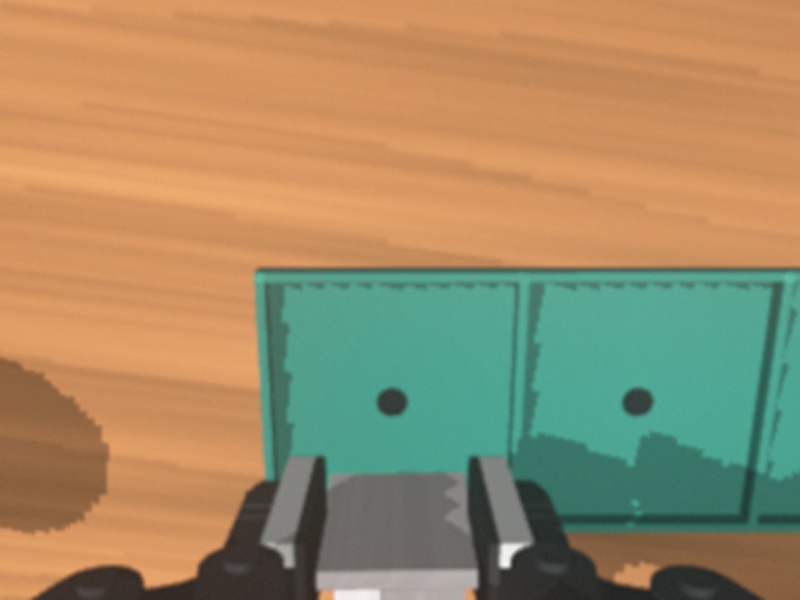

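The bracket is held level. The left bay's dot is at crop (392,402), the middle dot at (638,402) and the leg top's middle at (397,579).

Run:
```python
from h import *
s=json.load(open('p1.json'))
C=lambda u,v:(160+u/2.5,50+v/2.4)
print("dotL",pix2w('wrist',*C(392,402),.003,s),"dotM",pix2w('wrist',*C(638,402),.003,s))
print("leg top",pix2w('wrist',*C(397,579),s['tool_pos'][2]+.0232,s),"leg bottom",pix2w('wrist',*C(399,475),s['tool_pos'][2]-.0188,s))
```

```text
dotL [0.58507872 0.23905295] dotM [0.59584202 0.16059603]
leg top [0.59489849 0.23908954] leg bottom [0.59540329 0.23859879]
```

Emit:
{"name": "apply_moves", "arguments": {"deltas": [[0.0057, -0.0014, 0.035, 0, 0.003, 0, 1], [0.0057, -0.0014, 0.06, 0, 0.003, 0, 1], [0.0057, -0.0014, 0.07, 0, 0.003, 0, 1], [0.0057, -0.0014, 0.074, 0, 0.003, 0, 1], [0.0057, -0.0014, 0.0765, 0, 0.003, 0, 1], [0.0057, -0.0014, 0.0765, 0, 0.003, 0, 1], [0.0057, -0.0014, 0.0765, 0, 0.003, 0, 1], [0.0057, -0.0014, 0.0765, 0, 0.003, 0, 1]]}}

```text
time: 5.55
tool_pos: [0.6064, 0.244, 0.0242]
tcp_rot: [-3.133, -0.214, -0.005]
wrist_force: [1.3, -0.1, -2.1]
width: 0.329
```

Emit:
{"name": "apply_moves", "arguments": {"deltas": [[0, 0, 0.0015, 0, 0, 0, 1], [0, 0, 0.0015, 0, 0, 0, 1], [0, 0, 0.0015, 0, 0, 0, 1]]}}

```text
time: 5.8
tool_pos: [0.6059, 0.244, 0.0219]
tcp_rot: [-3.134, -0.215, -0.004]
wrist_force: [-0.3, -0.2, 3.0]
width: 0.325
```

Emit:
{"name": "apply_moves", "arguments": {"deltas": [[0, 0, 0, 0, 0, 0, 0.5], [0, 0, 0, 0, 0, 0, 0.4], [0, 0, 0, 0, 0, 0, 0.3], [0, 0, -0.001, 0, 0, 0, 0.3], [0, 0, -0.02, 0, 0, 0, 0.3], [0, 0, -0.05, 0, 0, 0, 0], [0, 0, -0.09, 0, 0, 0, 0], [0, 0, -0.1, 0, 0, 0, 0]]}}

```text
time: 6.47
tool_pos: [0.6086, 0.2449, 0.1275]
tcp_rot: [-3.132, -0.215, -0.014]
wrist_force: [2.2, 0.0, 0.9]
width: 1.004
```

Emit:
{"name": "apply_moves", "arguments": {"deltas": [[0, 0, 0, 0, 0, 0, 0], [0, 0, 0, 0, 0, 0, 0], [0, 0, 0, 0, 0, 0, 0]]}}

```text
time: 6.72
tool_pos: [0.6039, 0.2432, 0.1194]
tcp_rot: [3.134, 0.215, -0.003]
wrist_force: [-0.8, 0.2, -0.1]
width: 1.001
```

```bash
python3 -c "
from h import *
snap('p2');go(.419,-.175,.12,0)
cv2.imwrite('pics/p2c.png',cv2.resize(cv2.imread('pics/p2.png')[100:300,200:440],None,fx=2.5,fy=2.5,interpolation=cv2.INTER_CUBIC))"
```

```text
t 6.72 tcp [0.6039 0.2432 0.1194] psi 0.137 F [-0.8  0.2 -0.1] w 1.001 q [ 0.34  0.31  1.76 -0.    1.07  1.78]
go (0.419, -0.175, 0.12, 0) d [-2.398e-01  3.890e-01 -3.000e-04] r [0.0009 0.0032 0.1368] rows 11.0
```

View pics/p2c.png

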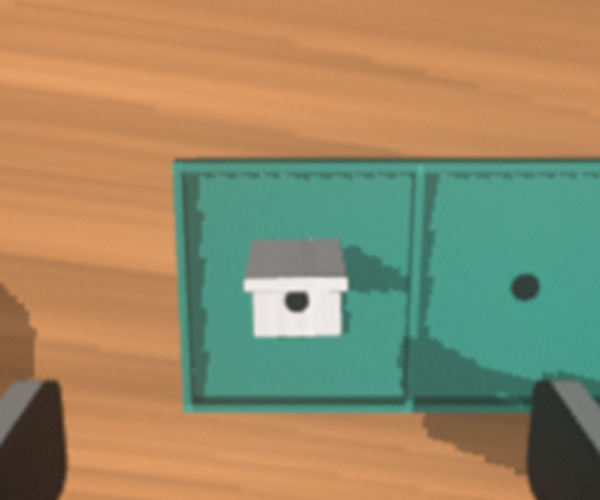

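The narrow bracket stands in the middle of the left bay. Its footprint runs from row 240 to 337, centre 288, and the neighbouring dot is at row 287. Next is the large collar.

Emit:
{"name": "apply_moves", "arguments": {"deltas": [[-0.12, 0.195, 0, 0, 0.003, 0.137, 0], [-0.12, 0.195, 0, 0, 0.003, 0.137, 0], [-0.12, 0.195, 0, 0, 0.003, 0.137, 0], [-0.12, 0.195, 0, 0, 0.003, 0.137, 0], [-0.12, 0.195, 0, 0, 0.003, 0.137, 0], [-0.24, 0.389, 0, 0, 0.003, 0.137, 0], [-0.24, 0.389, 0, 0, 0.003, 0.137, 0], [-0.24, 0.389, 0, 0, 0.003, 0.137, 0]]}}

```text
time: 7.43
tool_pos: [0.4678, -0.0625, 0.1188]
tcp_rot: [-3.141, -0.001, 0.0]
wrist_force: [0.1, -0.4, 0.5]
width: 1.001
```

```bash
python3 -c "
from h import *
st();go(.419,-.175,.12,0)"
```

```text
t 7.43 tcp [ 0.4678 -0.0625  0.1188] psi 0.0 F [ 0.1 -0.4  0.5] w 1.001 q [-0.19 -0.02  2.14  0.    1.02  1.38]
go (0.419, -0.175, 0.12, 0) d [-0.0488  0.1125 -0.0013] r [-0.0009  0.0001  0.0004] rows 2.9
```

Emit:
{"name": "apply_moves", "arguments": {"deltas": [[-0.049, 0.112, 0, 0, 0, 0, 0], [-0.049, 0.112, 0, 0, 0, 0, 0], [-0.049, 0.112, 0, 0, 0, 0, 0], [-0.049, 0.112, 0, 0, 0, 0, 0], [-0.049, 0.112, 0, 0, 0, 0, 0], [-0.049, 0.112, 0, 0, 0, 0, 0], [-0.049, 0.112, 0, 0, 0, 0, 0], [-0.049, 0.112, 0, 0, 0, 0, 0]]}}

```text
time: 8.1
tool_pos: [0.4216, -0.1719, 0.12]
tcp_rot: [-3.141, -0.003, -0.004]
wrist_force: [0.5, 0.6, 0.5]
width: 1.0
```

```bash
cat >> h.py <<'E'
def ring(name,zt):
    "centre of the bright ring top near the picture centre by mask contour + ellipse"
    s=json.load(open(name+'.json')); im=cv2.imread(f'pics/{name}.png')
    hsv=cv2.cvtColor(im,cv2.COLOR_BGR2HSV); m=((hsv[...,1]<50)&(hsv[...,2]>150)).astype(np.uint8)*255
    m[270:]=0; m=cv2.morphologyEx(m,cv2.MORPH_CLOSE,np.ones((3,3)))
    for c in cv2.findContours(m,cv2.RETR_EXTERNAL,cv2.CHAIN_APPROX_NONE)[0]:
        if cv2.contourArea(c)>150 and len(c)>20:
            h=cv2.convexHull(c); (u,v),ax,a=cv2.fitEllipse(h); print("blob",round(u,1),round(v,1),np.round(ax,1),cv2.boundingRect(c),pix2w('wrist',u,v,zt,s).round(4))
E
python3 -c "
from h import *
snap('l1'); ring('l1',.028)"
```

```text
t 8.1 tcp [ 0.4216 -0.1719  0.12  ] psi 0.002 F [0.5 0.6 0.5] w 1.0 q [-0.44 -0.06  2.17  0.    1.02  1.12]
blob 28.5 198.7 [ 5.8 80.8] (0, 186, 60, 27) [0.4244 0.0529]
blob 327.8 212.7 [66.8 71.2] (294, 179, 70, 68) [ 0.4134 -0.18  ]
blob 184.3 191.1 [41.3 47.1] (162, 169, 46, 44) [ 0.4308 -0.0691]
blob 45.8 154.6 [ 58.7 111.7] (0, 140, 92, 58) [0.4588 0.0311]
```

```bash
python3 -c "
from h import *
for i in range(3):
    snap('l2'); ring('l2',.028)" | grep -v 'blob 4\|blob 2'
```

```text
t 8.15 tcp [ 0.4218 -0.1719  0.1202] psi 0.002 F [ 0.1 -0.2  0.1] w 0.998 q [-0.44 -0.06  2.17  0.    1.02  1.12]
blob 327.8 212.7 [66.7 71.3] (294, 179, 70, 68) [ 0.4135 -0.18  ]
blob 184.4 191.2 [41.4 47.2] (162, 169, 46, 44) [ 0.4308 -0.069 ]
t 8.2 tcp [ 0.4218 -0.1721  0.1203] psi 0.002 F [ 0.8 -0.3  0.2] w 0.995 q [-0.44 -0.06  2.17  0.    1.02  1.12]
blob 327.7 212.4 [67.4 71.2] (294, 179, 70, 68) [ 0.4138 -0.1801]
blob 184.3 191.3 [41.5 47. ] (162, 169, 46, 44) [ 0.4308 -0.0691]
t 8.25 tcp [ 0.4218 -0.1722  0.1204] psi 0.002 F [-0.6  0.  -0.2] w 1.003 q [-0.44 -0.06  2.17  0.    1.02  1.12]
blob 327.4 212.5 [66.9 71. ] (294, 179, 69, 68) [ 0.4138 -0.1799]
blob 184.1 191.4 [41.6 47. ] (162, 169, 45, 44) [ 0.4308 -0.069 ]
```

Emit:
{"name": "apply_moves", "arguments": {"deltas": [[-0.008, 0.008, 0.035, 0, 0, 0, 0], [-0.008, 0.008, 0.075, 0, 0, 0, 0], [-0.008, 0.008, 0.105, 0, 0, 0, 0], [-0.008, 0.008, 0.117, 0, 0, 0, 0], [-0.008, 0.008, 0.117, 0, 0, 0, 0], [-0.008, 0.008, 0.117, 0, 0, 0, 0], [-0.008, 0.008, 0.117, 0, 0, 0, 0.3], [-0.008, 0.008, 0.117, 0, 0, 0, 1]], "squeeze": 50}}

```text
time: 8.97
tool_pos: [0.4156, -0.182, 0.0053]
tcp_rot: [3.14, 0.0, 0.01]
wrist_force: [-0.2, 0.6, 0.1]
width: 0.746
```

Emit:
{"name": "apply_moves", "arguments": {"deltas": [[0, 0, 0, 0, 0, 0, 1], [0, 0, 0, 0, 0, 0, 1], [0, 0, 0, 0, 0, 0, 1], [0, 0, 0, 0, 0, 0, 1], [0, 0, 0, 0, 0, 0, 1]]}}

```text
time: 9.38
tool_pos: [0.4156, -0.1818, 0.0059]
tcp_rot: [3.141, -0.0, 0.011]
wrist_force: [-0.9, 3.1, 7.3]
width: 0.642
```

```bash
python3 -c "
from h import *
st();go(.596,.161,.08,.137)"
```

```text
t 9.38 tcp [ 0.4156 -0.1818  0.0059] psi -0.0 F [-0.9  3.1  7.3] w 0.642 q [-0.47  0.11  2.26  0.    0.76  1.1 ]
go (0.596, 0.161, 0.08, 0.137) d [ 0.1809 -0.3428 -0.0732] r [ 0.0013 -0.0067 -0.1371] rows 9.5
```

Emit:
{"name": "apply_moves", "arguments": {"deltas": [[0, 0, -0.035, 0, 0, 0, 1], [0, 0, -0.075, 0, 0, 0, 1], [0.03, -0.03, -0.094, 0, -0.006, -0.05, 1], [0.05, -0.07, -0.094, 0, -0.006, -0.1, 1], [0.07, -0.11, -0.094, 0, -0.006, -0.137, 1], [0.09, -0.15, -0.094, 0, -0.006, -0.137, 1], [0.11, -0.19, -0.094, 0, -0.006, -0.137, 1], [0.13, -0.23, -0.094, 0, -0.006, -0.137, 1]]}}

```text
time: 10.05
tool_pos: [0.5357, 0.0331, 0.0992]
tcp_rot: [3.134, 0.215, -0.001]
wrist_force: [1.2, -0.2, -2.9]
width: 0.634
```

```bash
python3 -c "
from h import *
st();go(.596,.161,.10,.137)"
```

```text
t 10.05 tcp [0.5357 0.0331 0.0992] psi 0.137 F [ 1.2 -0.2 -2.9] w 0.634 q [ 0.02  0.13  2.03 -0.    0.99  1.45]
go (0.596, 0.161, 0.1, 0.137) d [ 0.0772 -0.1184 -0.0008] r [ 0.0001  0.0005 -0.0002] rows 3.4
```

Emit:
{"name": "apply_moves", "arguments": {"deltas": [[0.079, -0.118, 0, 0, 0, 0, 1], [0.079, -0.118, 0, 0, 0, 0, 1], [0.079, -0.118, 0, 0, 0, 0, 1], [0.079, -0.118, 0.02, 0, 0, 0, 1], [0.079, -0.118, 0.05, 0, 0, 0, 1], [0.079, -0.118, 0.05, 0, 0, 0, 1], [0.079, -0.118, 0.05, 0, 0, 0, 1], [0.079, -0.118, 0.05, 0, 0, 0, 1]]}}

```text
time: 10.72
tool_pos: [0.5969, 0.1586, 0.0487]
tcp_rot: [-3.134, -0.214, 0.004]
wrist_force: [0.7, 0.9, -2.2]
width: 0.64
```

```bash
python3 -c "
from h import *
snap('l3');go(.598,.161,.01,.137)
cv2.imwrite('pics/l3c.png',cv2.resize(cv2.imread('pics/l3.png')[100:350,160:480],None,fx=2.5,fy=2.4,interpolation=cv2.INTER_CUBIC))"
```

```text
t 10.72 tcp [0.5969 0.1586 0.0487] psi 0.137 F [ 0.7  0.9 -2.2] w 0.64 q [0.22 0.33 1.88 0.   0.93 1.65]
go (0.598, 0.161, 0.01, 0.137) d [ 0.0006 -0.0024  0.0395] r [-0.0004  0.0003 -0.0009] rows 1.0
```

View pics/l3c.png

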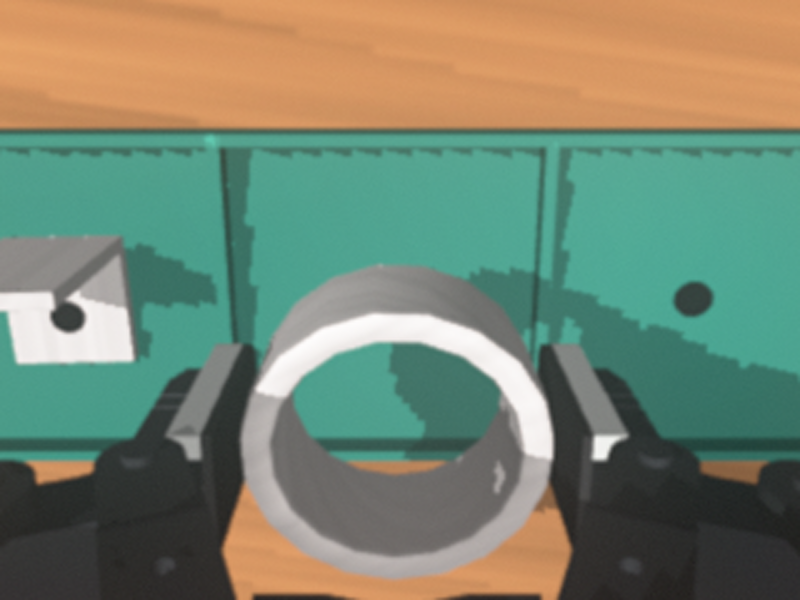

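The collar is held level, with its rim ellipse centred at crop (397,445). The right bay's dot is at (693,299).

Run:
```python
from h import *
s=json.load(open('l3.json'))
C=lambda u,v:(160+u/2.5,100+v/2.4)
r=pix2w('wrist',*C(693,299),.003,s); print("dotR",r)
print("->dotM",r+.079*np.array([-np.sin(.137),np.cos(.137)]))
for z in(.068,.071):print("ring",pix2w('wrist',*C(397,445),z,s))
print(np.linalg.norm(pix2w('wrist',*C(242,445),.071,s)-pix2w('wrist',*C(552,445),.071,s)))
```

```text
dotR [0.60670818 0.08258535]
->dotM [0.595919   0.16084513]
ring [0.59293336 0.15719283]
ring [0.59479511 0.15745423]
0.0537828558369862
```

Emit:
{"name": "apply_moves", "arguments": {"deltas": [[0.0035, -0.003, 0.01, 0, 0, 0, 1], [0.0035, -0.003, 0.025, 0, 0, 0, 1], [0.0035, -0.003, 0.034, 0, 0, 0, 1], [0.0035, -0.003, 0.038, 0, 0, 0, 1], [0.0035, -0.003, 0.038, 0, 0, 0, 1], [0.0035, -0.003, 0.038, 0, 0, 0, 1]]}}

```text
time: 11.27
tool_pos: [0.6001, 0.1622, 0.0101]
tcp_rot: [-3.134, -0.214, 0.003]
wrist_force: [-0.4, -1.0, -1.9]
width: 0.638
```

Emit:
{"name": "apply_moves", "arguments": {"deltas": [[0, 0, 0.002, 0, 0, 0, 1], [0, 0, 0.002, 0, 0, 0, 1], [0, 0, 0.002, 0, 0, 0, 1]]}}

```text
time: 11.52
tool_pos: [0.6005, 0.1624, 0.0089]
tcp_rot: [-3.134, -0.214, 0.002]
wrist_force: [-1.5, -1.1, 4.1]
width: 0.635
```

Emit:
{"name": "apply_moves", "arguments": {"deltas": [[0, 0, 0, 0, 0, 0, 0.25], [0, 0, 0, 0, 0, 0, 0.15], [0, 0, 0, 0, 0, 0, 0.15], [0, 0, -0.02, 0, 0, 0, 0.15], [0, 0, -0.05, 0, 0, 0, 0], [0, 0, -0.09, 0, 0, 0, 0], [0, 0, -0.11, 0, 0, 0, 0], [0, 0, -0.11, 0, 0, 0, 0]]}}

```text
time: 12.18
tool_pos: [0.6048, 0.1635, 0.1248]
tcp_rot: [-3.132, -0.215, -0.014]
wrist_force: [1.5, 0.2, 0.0]
width: 0.999
```

Emit:
{"name": "apply_moves", "arguments": {"deltas": [[0, 0, 0, 0, 0, 0, 0], [0, 0, 0, 0, 0, 0, 0], [0, 0, 0, 0, 0, 0, 0]]}}

```text
time: 12.43
tool_pos: [0.5985, 0.162, 0.1157]
tcp_rot: [3.134, 0.215, -0.01]
wrist_force: [-0.7, -0.4, -0.4]
width: 0.997
```

Run:
```python
from h import *
snap('l4'); ring('l4',.031); go(.385,.263,.12,0.1)
s=json.load(open('l4.json')); r=np.array([.6067,.0826])
print("pixel of dotR expected",w2pix('wrist',[*r,.003],s))
im=cv2.imread('pics/l4.png'); hsv=cv2.cvtColor(im,cv2.COLOR_BGR2HSV)
g=im.astype(int).sum(2); u,v=w2pix('wrist',[*r,.003],s).astype(int); p=g[v-9:v+10,u-9:u+10]; w=np.clip(np.median(p)*.6-p,0,None); yy,xx=np.mgrid[-9:10,-9:10]
uu,vv=u+(w*xx).sum()/w.sum(),v+(w*yy).sum()/w.sum(); d=pix2w('wrist',uu,vv,.003,s); print("dotR",uu,vv,d,"M",d+.079*np.array([-np.sin(.137),np.cos(.137)]))
```

```text
t 12.43 tcp [0.5985 0.162  0.1157] psi 0.137 F [-0.7 -0.4 -0.4] w 0.997 q [0.22 0.26 1.83 0.   1.06 1.66]
blob 210.6 188.8 [48.7 81.7] (183, 185, 60, 33) [0.5999 0.2426]
blob 317.5 205.1 [70.5 74.2] (282, 170, 73, 72) [0.5981 0.162 ]
go (0.385, 0.263, 0.12, 0.1) d [-0.1977 -0.1292 -0.0032] r [0.0002 0.0064 0.0368] rows 5.7
pixel of dotR expected [411.97733915 197.3618833 ]
dotR 411.68181258465705 197.11045437753972 [0.60688298 0.08289655] M [0.5960938  0.16115633]
```

Emit:
{"name": "apply_moves", "arguments": {"deltas": [[-0.198, -0.129, -0.003, 0, 0.006, 0.037, 0], [-0.198, -0.129, -0.003, 0, 0.006, 0.037, 0], [-0.198, -0.129, -0.003, 0, 0.006, 0.037, 0], [-0.198, -0.129, -0.003, 0, 0.006, 0.037, 0], [-0.198, -0.129, -0.003, 0, 0.006, 0.037, 0], [-0.198, -0.129, -0.003, 0, 0.006, 0.037, 0], [-0.198, -0.129, -0.003, 0, 0.006, 0.037, 0], [-0.198, -0.129, -0.003, 0, 0.006, 0.037, 0]]}}

```text
time: 13.15
tool_pos: [0.3845, 0.2631, 0.1202]
tcp_rot: [3.137, 0.161, 0.003]
wrist_force: [1.1, -0.2, 0.3]
width: 1.002
```

Emit:
{"name": "apply_moves", "arguments": {"deltas": [[0, 0, 0, 0, 0, 0, 0], [0, 0, 0, 0, 0, 0, 0], [0, 0, 0, 0, 0, 0, 0], [0, 0, 0, 0, 0, 0, 0]]}}

```text
time: 13.48
tool_pos: [0.3874, 0.2627, 0.1213]
tcp_rot: [-3.138, -0.154, -0.005]
wrist_force: [-0.6, -0.6, 0.8]
width: 0.999
```

```bash
python3 -c "
from h import *
snap('x1');ring('x1',.036)
cv2.imwrite('pics/x1c.png',cv2.resize(cv2.imread('pics/x1.png')[120:270,220:460],None,fx=3,fy=3,interpolation=cv2.INTER_CUBIC))"
```

```text
t 13.48 tcp [0.3874 0.2627 0.1213] psi 0.098 F [-0.6 -0.6  0.8] w 0.999 q [ 0.54 -0.03  2.15 -0.    1.02  2.02]
blob 315.8 204.2 [50.  53.8] (292, 178, 48, 53) [0.3882 0.2641]
blob 435.7 184.2 [ 54.9 100.3] (389, 160, 99, 53) [0.4124 0.1767]
blob 586.2 168.3 [73.2 91.3] (547, 122, 75, 77) [0.4351 0.0691]
blob 623.3 134.5 [ 8.8 51.9] (603, 121, 37, 28) [0.4614 0.0511]
```

View pics/x1c.png

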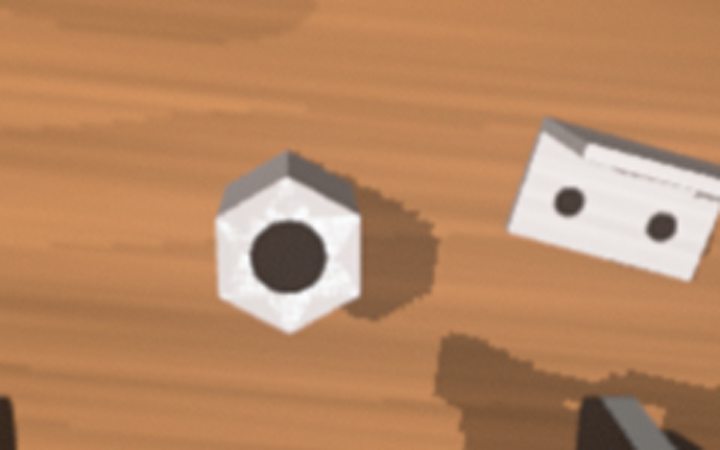

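The nut's flats lie square to the jaws, with the bore at crop (288,257). The wide bracket sits to its right, so I descend with the jaws partly closed.

Emit:
{"name": "apply_moves", "arguments": {"deltas": [[0, -0.001, 0.03, 0, 0, 0, 0.25], [0, -0.001, 0.06, 0, 0, 0, 0.25], [0, -0.001, 0.09, 0, 0, 0, 0.25], [0, -0.001, 0.109, 0, 0, 0, 0.25], [0, -0.001, 0.109, 0, 0, 0, 0.25], [0, -0.001, 0.109, 0, 0, 0, 0.25], [0, -0.001, 0.109, 0, 0, 0, 0.4], [0, -0.001, 0.109, 0, 0, 0, 1]], "squeeze": 60}}

```text
time: 14.2
tool_pos: [0.3884, 0.2651, 0.0142]
tcp_rot: [-3.136, -0.156, -0.01]
wrist_force: [0.4, -0.2, 0.2]
width: 0.481
```

Emit:
{"name": "apply_moves", "arguments": {"deltas": [[0, 0, 0, 0, 0, 0, 1], [0, 0, 0, 0, 0, 0, 1], [0, 0, 0, 0, 0, 0, 1], [0, 0, 0, 0, 0, 0, 1], [0, 0, 0, 0, 0, 0, 1]]}}

```text
time: 14.62
tool_pos: [0.3887, 0.2654, 0.0146]
tcp_rot: [-3.135, -0.157, -0.012]
wrist_force: [0.2, -0.5, 6.8]
width: 0.408
```

```bash
python3 -c "
from h import *
st();go(.607,.083,.1,.137)"
```

```text
t 14.62 tcp [0.3887 0.2654 0.0146] psi 0.1 F [ 0.2 -0.5  6.8] w 0.408 q [ 0.55  0.13  2.22 -0.    0.79  2.02]
go (0.607, 0.083, 0.1, 0.137) d [ 0.1997  0.203  -0.0843] r [-0.002  -0.0078 -0.0371] rows 7.1
```

Emit:
{"name": "apply_moves", "arguments": {"deltas": [[0, 0, -0.04, 0, 0, 0, 1], [0, 0, -0.08, 0, 0, 0, 1], [0.03, 0.03, -0.085, -0.002, -0.008, -0.037, 1], [0.06, 0.06, -0.085, -0.002, -0.008, -0.037, 1], [0.09, 0.09, -0.085, -0.002, -0.008, -0.037, 1], [0.12, 0.12, -0.085, -0.002, -0.008, -0.037, 1], [0.15, 0.15, -0.085, -0.002, -0.008, -0.037, 1], [0.18, 0.18, -0.085, -0.002, -0.008, -0.037, 1]]}}

```text
time: 15.28
tool_pos: [0.5807, 0.1046, 0.0983]
tcp_rot: [3.132, 0.215, -0.007]
wrist_force: [0.4, 1.0, -1.8]
width: 0.405
```

```bash
python3 -c "
from h import *
st();go(.608,.083,.07,.137)"
```

```text
t 15.28 tcp [0.5807 0.1046 0.0983] psi 0.137 F [ 0.4  1.  -1.8] w 0.405 q [ 0.14  0.22  1.91 -0.    1.01  1.57]
go (0.608, 0.083, 0.07, 0.137) d [0.0243 0.0251 0.0282] r [ 0.0015  0.0043 -0.0002] rows 1.1
```

Emit:
{"name": "apply_moves", "arguments": {"deltas": [[0.024, 0.025, 0.01, 0, 0.004, 0, 1], [0.024, 0.025, 0.028, 0, 0.004, 0, 1], [0.024, 0.025, 0.028, 0, 0.004, 0, 1], [0.024, 0.025, 0.028, 0, 0.004, 0, 1], [0.024, 0.025, 0.028, 0, 0.004, 0, 1], [0.024, 0.025, 0.028, 0, 0.004, 0, 1]]}}

```text
time: 15.78
tool_pos: [0.6065, 0.0853, 0.0708]
tcp_rot: [3.133, 0.216, 0.001]
wrist_force: [0.5, -0.1, -2.4]
width: 0.409
```

```bash
python3 -c "
from h import *
snap('x2');go(.608,.083,.0176,.137);ring('x2',.07+.0214)"
```

```text
t 15.78 tcp [0.6065 0.0853 0.0708] psi 0.138 F [ 0.5 -0.1 -2.4] w 0.409 q [ 0.1   0.29  1.89 -0.    0.96  1.53]
go (0.608, 0.083, 0.0176, 0.137) d [0.0009 0.0024 0.0534] r [ 0.0017 -0.0008  0.0011] rows 1.3
blob 318.5 259.0 [81.4 91.2] (278, 213, 82, 57) [0.616  0.0859]
blob 40.1 209.4 [12.1 57. ] (13, 204, 54, 11) [0.6226 0.2014]
blob 94.7 221.7 [45.8 67.5] (70, 196, 49, 41) [0.6202 0.1797]
blob 193.7 223.6 [82.9 93. ] (150, 177, 89, 90) [0.625  0.1393]
```

Emit:
{"name": "apply_moves", "arguments": {"deltas": [[0.001, 0.0025, 0.02, 0, 0, 0, 1], [0.001, 0.0025, 0.038, 0, 0, 0, 1], [0.001, 0.0025, 0.047, 0, 0, 0, 1], [0.001, 0.0025, 0.051, 0, 0, 0, 1], [0.001, 0.0025, 0.051, 0, 0, 0, 1], [0.001, 0.0025, 0.051, 0, 0, 0, 1]]}}

```text
time: 16.33
tool_pos: [0.6086, 0.0824, 0.0197]
tcp_rot: [3.133, 0.215, 0.001]
wrist_force: [0.5, -0.2, -1.8]
width: 0.405
```

Emit:
{"name": "apply_moves", "arguments": {"deltas": [[0, 0, 0.002, 0, 0, 0, 1], [0, 0, 0.002, 0, 0, 0, 1], [0, 0, 0.002, 0, 0, 0, 1]]}}

```text
time: 16.58
tool_pos: [0.6088, 0.0822, 0.0177]
tcp_rot: [3.133, 0.215, 0.002]
wrist_force: [0.9, 0.2, -0.4]
width: 0.406
```

Emit:
{"name": "apply_moves", "arguments": {"deltas": [[0, 0, 0.0007, 0, 0, 0, 1], [0, 0, 0.0007, 0, 0, 0, 1], [0, 0, 0.0007, 0, 0, 0, 0.4], [0, 0, 0.0007, 0, 0, 0, 0.4], [0, 0, 0.0007, 0, 0, 0, 0.4], [0, 0, -0.02, 0, 0, 0, 0.4], [0, 0, -0.06, 0, 0, 0, 0.4], [0, 0, -0.1, 0, 0, 0, 0]]}}

```text
time: 17.25
tool_pos: [0.6057, 0.082, 0.1154]
tcp_rot: [3.132, 0.215, -0.01]
wrist_force: [0.9, 0.1, 1.0]
width: 0.725
```

Emit:
{"name": "apply_moves", "arguments": {"deltas": [[0, 0, 0, 0, 0, 0, 0], [0, 0, 0, 0, 0, 0, 0], [0, 0, 0, 0, 0, 0, 0], [0, 0, 0, 0, 0, 0, 0]]}}

```text
time: 17.58
tool_pos: [0.6066, 0.0821, 0.1152]
tcp_rot: [3.132, 0.215, -0.005]
wrist_force: [-1.6, -0.1, -0.1]
width: 0.999
```

```bash
python3 -c "
from h import *
snap('x3');ring('x3',.039);go(.408,.168,.12,-.15)
cv2.imwrite('pics/x3c.png',cv2.resize(cv2.imread('pics/x3.png')[100:300,60:460],None,fx=2,fy=2,interpolation=cv2.INTER_CUBIC))"
```

```text
t 17.58 tcp [0.6066 0.0821 0.1152] psi 0.137 F [-1.6 -0.1 -0.1] w 0.999 q [ 0.09  0.24  1.85 -0.    1.05  1.53]
blob 107.3 190.1 [47.5 86.2] (68, 181, 79, 35) [0.5999 0.2332]
blob 318.3 203.4 [54.6 59.4] (293, 173, 51, 61) [0.6105 0.0818]
blob 211.7 203.0 [67.9 75.6] (175, 168, 74, 71) [0.6003 0.1587]
go (0.408, 0.168, 0.12, -0.15) d [-0.1848 -0.1122 -0.0046] r [0.0022 0.0041 0.2868] rows 5.2
```

View pics/x3c.png

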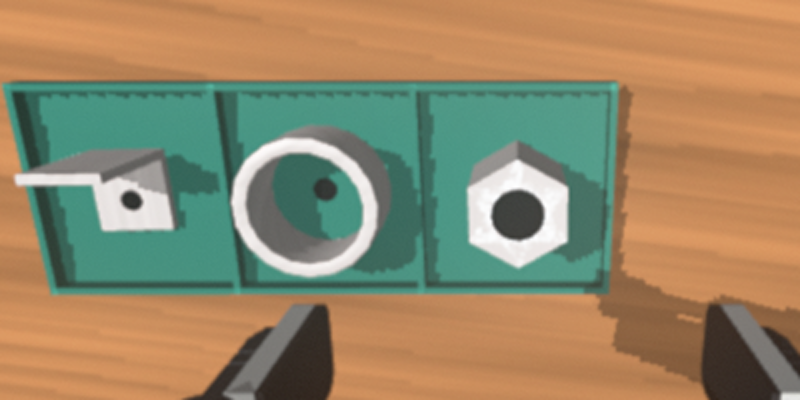

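Tray3 is complete: bracket, collar and nut are each centred, with the nut's bore at crop (518,214). Next is the wide bracket.

Emit:
{"name": "apply_moves", "arguments": {"deltas": [[-0.185, -0.112, -0.005, 0.002, 0.004, 0.297, 0], [-0.185, -0.112, -0.005, 0.002, 0.004, 0.297, 0], [-0.185, -0.112, -0.005, 0.002, 0.004, 0.297, 0], [-0.185, -0.112, -0.005, 0.002, 0.004, 0.297, 0], [-0.185, -0.112, -0.005, 0.002, 0.004, 0.297, 0], [-0.185, -0.112, -0.005, 0.002, 0.004, 0.297, 0], [-0.185, -0.112, -0.005, 0.002, 0.004, 0.297, 0], [-0.185, -0.112, -0.005, 0.002, 0.004, 0.297, 0]]}}

```text
time: 18.3
tool_pos: [0.4092, 0.168, 0.1211]
tcp_rot: [3.132, -0.249, 0.005]
wrist_force: [0.4, -0.6, 0.4]
width: 1.002
```

Emit:
{"name": "apply_moves", "arguments": {"deltas": [[0, 0, 0, 0, 0, 0, 0], [0, 0, 0, 0, 0, 0, 0], [0, 0, 0, 0, 0, 0, 0], [0, 0, 0, 0, 0, 0, 0]]}}

```text
time: 18.63
tool_pos: [0.4104, 0.1676, 0.1217]
tcp_rot: [-3.131, 0.253, -0.006]
wrist_force: [0.3, -0.0, 0.3]
width: 0.997
```

```bash
python3 -c "
from h import *
snap('b1')
cv2.imwrite('pics/b1c.png',cv2.resize(cv2.imread('pics/b1.png')[120:280,200:440],None,fx=3,fy=3,interpolation=cv2.INTER_CUBIC))"
```

```text
t 18.63 tcp [0.4104 0.1676 0.1217] psi -0.161 F [ 0.3 -0.   0.3] w 0.997 q [ 0.33 -0.08  2.2  -0.    1.03  2.07]
```

View pics/b1c.png

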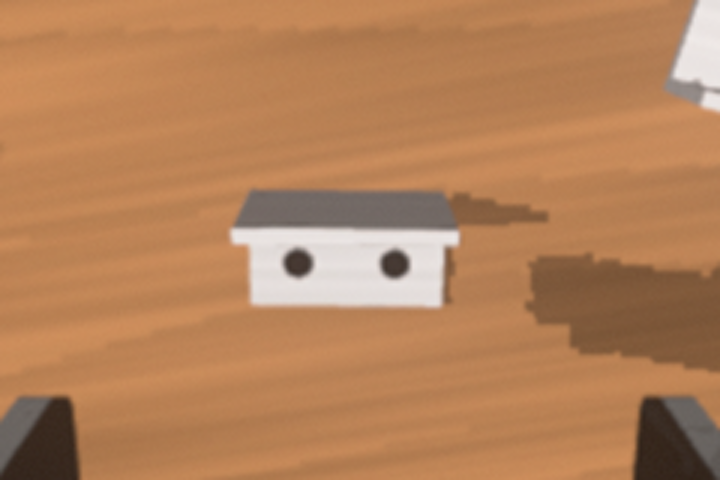

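The wide bracket is in line with the jaws. Its leg top runs from crop (231,236) to (459,238), and its foot with two holes is towards the robot.

Run:
```python
from h import *
s=json.load(open('b1.json')); C=lambda u,v:(200+u/3,120+v/3)
a=pix2w('wrist',*C(231,236),.042,s); b=pix2w('wrist',*C(459,238),.042,s); d=b-a
print(a,b,np.linalg.norm(d)); psi=np.arctan2(d[0],-d[1]); m=(a+b)/2
f=pix2w('wrist',*C(346,306),.004,s); print("mid",m,"psi",psi,"foot-leg",np.linalg.norm(f-m))
go(*m,.014,psi)
```

```text
[0.42224592 0.19595903] [0.41273883 0.14078052] 0.05599154094559468
mid [0.41749237 0.16836977] psi -0.1706218147195847 foot-leg 0.032310389889231766
go (np.float64(0.41749237372127557), np.float64(0.16836977410026344), 0.014, np.float64(-0.1706218147195847)) d [ 0.0067 -0.0018  0.1078] r [-0.0007 -0.0034  0.0093] rows 2.6
```

Emit:
{"name": "apply_moves", "arguments": {"deltas": [[0.0067, -0.0018, 0.03, 0, -0.003, 0.009, 0], [0.0067, -0.0018, 0.06, 0, -0.003, 0.009, 0], [0.0067, -0.0018, 0.09, 0, -0.003, 0.009, 0], [0.0067, -0.0018, 0.109, 0, -0.003, 0.009, 0], [0.0067, -0.0018, 0.109, 0, -0.003, 0.009, 0], [0.0067, -0.0018, 0.109, 0, -0.003, 0.009, 0], [0.0067, -0.0018, 0.109, 0, -0.003, 0.009, 0.3], [0.0067, -0.0018, 0.109, 0, -0.003, 0.009, 1]], "squeeze": 60}}

```text
time: 19.35
tool_pos: [0.4187, 0.1693, 0.0146]
tcp_rot: [-3.128, 0.265, -0.006]
wrist_force: [0.1, -0.2, -0.7]
width: 0.751
```

Emit:
{"name": "apply_moves", "arguments": {"deltas": [[0, 0, 0, 0, 0, 0, 1], [0, 0, 0, 0, 0, 0, 1], [0, 0, 0, 0, 0, 0, 1], [0, 0, 0, 0, 0, 0, 1], [0, 0, 0, 0, 0, 0, 1]]}}

```text
time: 19.77
tool_pos: [0.4188, 0.1693, 0.0152]
tcp_rot: [-3.128, 0.265, -0.007]
wrist_force: [-0.5, -0.5, 5.2]
width: 0.635
```

```bash
python3 -c "
from h import *
st();go(.599+.015,-.131+.003,.12,.19)"
```

```text
t 19.77 tcp [0.4188 0.1693 0.0152] psi -0.169 F [-0.5 -0.5  5.2] w 0.635 q [0.33 0.09 2.26 0.   0.79 2.07]
go (0.614, -0.128, 0.12, 0.19) d [ 0.2429  0.26   -0.1044] r [-0.0018 -0.0049 -0.3589] rows 8.9
```

Emit:
{"name": "apply_moves", "arguments": {"deltas": [[0, 0, -0.04, 0, 0, 0, 1], [0, 0, -0.08, 0, 0, 0, 1], [0.028, 0.03, -0.105, -0.002, -0.005, -0.06, 1], [0.056, 0.06, -0.105, -0.002, -0.005, -0.12, 1], [0.084, 0.09, -0.105, -0.002, -0.005, -0.18, 1], [0.112, 0.12, -0.105, -0.002, -0.005, -0.24, 1], [0.14, 0.15, -0.105, -0.002, -0.005, -0.3, 1], [0.168, 0.18, -0.105, -0.002, -0.005, -0.358, 1]]}}

```text
time: 20.43
tool_pos: [0.5521, -0.037, 0.1195]
tcp_rot: [3.126, 0.301, -0.002]
wrist_force: [0.1, 0.7, -0.2]
width: 0.629
```

```bash
python3 -c "
from h import *
st();go(.614,-.128,.1,.19)"
```

```text
t 20.43 tcp [ 0.5521 -0.037   0.1195] psi 0.192 F [ 0.1  0.7 -0.2] w 0.629 q [-0.11  0.13  1.98 -0.    1.03  1.27]
go (0.614, -0.128, 0.1, 0.19) d [0.0434 0.1011 0.0196] r [0.0013 0.0016 0.0018] rows 2.7
```

Emit:
{"name": "apply_moves", "arguments": {"deltas": [[0.043, 0.101, 0.02, 0, 0, 0, 1], [0.043, 0.101, 0.02, 0, 0, 0, 1], [0.043, 0.101, 0.02, 0, 0, 0, 1], [0.043, 0.101, 0.02, 0, 0, 0, 1], [0.043, 0.101, 0.02, 0, 0, 0, 1], [0.043, 0.101, 0.02, 0, 0, 0, 1], [0.043, 0.101, 0.02, 0, 0, 0, 1], [0.043, 0.101, 0.02, 0, 0, 0, 1]]}}

```text
time: 21.1
tool_pos: [0.6114, -0.125, 0.0983]
tcp_rot: [3.126, 0.298, -0.006]
wrist_force: [0.3, -0.2, -0.5]
width: 0.633
```

```bash
python3 -c "
from h import *
snap('b2')
cv2.imwrite('pics/b2c.png',cv2.resize(cv2.imread('pics/b2.png')[80:320,160:480],None,fx=2.5,fy=2.5,interpolation=cv2.INTER_CUBIC))"
```

```text
t 21.1 tcp [ 0.6114 -0.125   0.0983] psi 0.19 F [ 0.3 -0.2 -0.5] w 0.633 q [-0.24  0.28  1.84 -0.    1.02  1.14]
```

View pics/b2c.png

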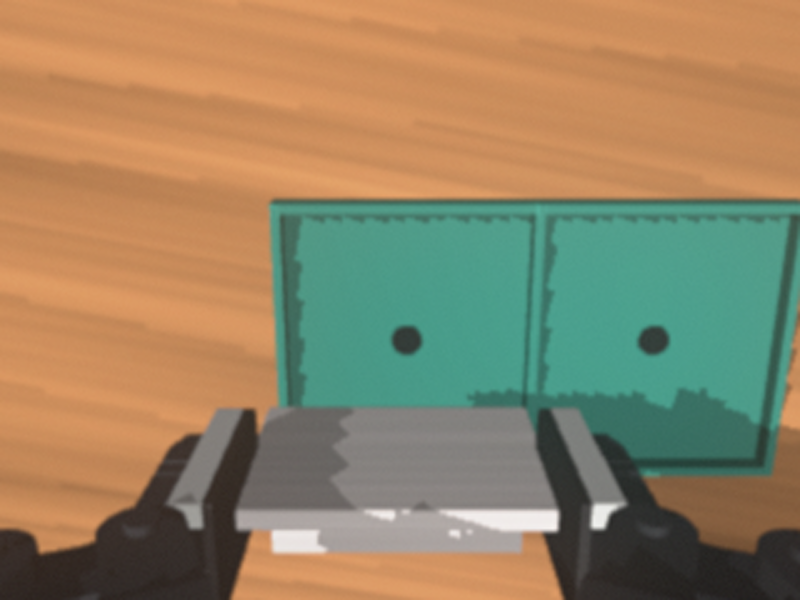

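The bracket is held level and square to tray2. The left dot is at crop (407,340), the right dot at (653,340), the leg top's middle at (397,520) and the leg's bottom edge at (398,408).

Run:
```python
from h import *
s=json.load(open('b2.json')); C=lambda u,v:(160+u/2.5,80+v/2.5); z=s['tool_pos'][2]
L=pix2w('wrist',*C(407,340),.003,s);R=pix2w('wrist',*C(653,340),.003,s); print("dots",L,R,np.linalg.norm(L-R))
t=pix2w('wrist',*C(397,520),z+.0268,s); b=pix2w('wrist',*C(398,408),z-.0152,s); fe=pix2w('wrist',*C(397,552),z-.0112,s)
T=np.array([np.cos(.19),np.sin(.19)]); Y=np.array([np.sin(.19),-np.cos(.19)])
for n,p,o in(("legtop",t,-.015),("legbottom",b,-.017),("footedge",fe,.017)):
    c=p+o*T; print(n,p,"centre",c,"need tool x,y",(L-c)@T,(L-c)@Y)
```

```text
dots [ 0.59952943 -0.13162462] [ 0.61440727 -0.20907261] 0.07886406273899843
legtop [ 0.61087063 -0.12588454] centre [ 0.59614056 -0.12871743] need tool x,y 0.002778827763165694 0.003494895539219632
legbottom [ 0.61195289 -0.12599731] centre [ 0.59525881 -0.12920791] need tool x,y 0.0037373406340643427 0.003179767211139199
footedge [ 0.57891511 -0.13213792] centre [ 0.59560918 -0.12892732] need tool x,y 0.0033402878558893958 0.003389138337429088
```

Emit:
{"name": "apply_moves", "arguments": {"deltas": [[0.0033, 0.0034, 0.03, 0, 0, 0, 1], [0.0033, 0.0034, 0.055, 0, 0, 0, 1], [0.0033, 0.0034, 0.07, 0, 0, 0, 1], [0.0033, 0.0034, 0.078, 0, 0, 0, 1], [0.0033, 0.0034, 0.078, 0, 0, 0, 1], [0.0033, 0.0034, 0.078, 0, 0, 0, 1]]}}

```text
time: 21.65
tool_pos: [0.6157, -0.1284, 0.0202]
tcp_rot: [3.126, 0.298, -0.006]
wrist_force: [-0.1, 0.5, -1.3]
width: 0.631
```

Emit:
{"name": "apply_moves", "arguments": {"deltas": [[0, 0, 0.002, 0, 0, 0, 1], [0, 0, 0.002, 0, 0, 0, 1], [0, 0, 0.002, 0, 0, 0, 1]]}}

```text
time: 21.9
tool_pos: [0.6159, -0.1289, 0.0183]
tcp_rot: [3.126, 0.296, -0.005]
wrist_force: [0.6, 1.2, 1.2]
width: 0.638
```

Emit:
{"name": "apply_moves", "arguments": {"deltas": [[0, 0, 0.0005, 0, 0, 0, 1], [0, 0, 0.0005, 0, 0, 0, 0.2], [0, 0, 0.0005, 0, 0, 0, 0.15], [0, 0, 0.0005, 0, 0, 0, 0.15], [0, 0, 0.0005, 0, 0, 0, 0.1], [0, 0, -0.02, 0, 0, 0, 0.1], [0, 0, -0.06, 0, 0, 0, 0], [0, 0, -0.1, 0, 0, 0, 0]]}}

```text
time: 22.57
tool_pos: [0.6134, -0.1285, 0.116]
tcp_rot: [-3.127, -0.296, 0.016]
wrist_force: [0.5, 0.1, 1.2]
width: 0.999
```

Emit:
{"name": "apply_moves", "arguments": {"deltas": [[0, 0, 0, 0, 0, 0, 0], [0, 0, 0, 0, 0, 0, 0], [0, 0, 0, 0, 0, 0, 0]]}}

```text
time: 22.82
tool_pos: [0.6157, -0.129, 0.1178]
tcp_rot: [3.126, 0.296, -0.006]
wrist_force: [0.3, -0.0, -0.9]
width: 1.006
```

```bash
python3 -c "
from h import *
snap('b3');go(.431,-.069,.12,0.1)"
```

```text
t 22.82 tcp [ 0.6157 -0.129   0.1178] psi 0.189 F [ 0.3 -0.  -0.9] w 1.006 q [-0.24  0.27  1.81 -0.    1.06  1.14]
go (0.431, -0.069, 0.12, 0.1) d [-0.1692 -0.0931 -0.0025] r [-0.      0.0064  0.0888] rows 4.6
```

Emit:
{"name": "apply_moves", "arguments": {"deltas": [[-0.169, -0.093, -0.002, 0, 0.006, 0.089, 0], [-0.169, -0.093, -0.002, 0, 0.006, 0.089, 0], [-0.169, -0.093, -0.002, 0, 0.006, 0.089, 0], [-0.169, -0.093, -0.002, 0, 0.006, 0.089, 0], [-0.169, -0.093, -0.002, 0, 0.006, 0.089, 0], [-0.169, -0.093, -0.002, 0, 0.006, 0.089, 0], [-0.169, -0.093, -0.002, 0, 0.006, 0.089, 0], [-0.169, -0.093, -0.002, 0, 0.006, 0.089, 0]]}}

```text
time: 23.53
tool_pos: [0.4323, -0.0693, 0.1196]
tcp_rot: [3.137, 0.157, 0.002]
wrist_force: [0.8, 0.0, 0.5]
width: 1.005
```

Emit:
{"name": "apply_moves", "arguments": {"deltas": [[0, 0, 0, 0, 0, 0, 0], [0, 0, 0, 0, 0, 0, 0], [0, 0, 0, 0, 0, 0, 0]]}}

```text
time: 23.78
tool_pos: [0.4332, -0.0696, 0.1203]
tcp_rot: [3.137, 0.156, 0.002]
wrist_force: [0.3, -0.3, 0.3]
width: 0.997
```

Run:
```python
from h import *
snap('s1');ring('s1',.028)
a=cv2.imread('pics/b3.png')[100:300,160:560]; b=cv2.imread('pics/s1.png')[100:300,160:560]
cv2.imwrite('pics/bs.png',cv2.resize(np.vstack([a,b]),None,fx=1.5,fy=1.5,interpolation=cv2.INTER_CUBIC))
```

```text
t 23.78 tcp [ 0.4332 -0.0696  0.1203] psi 0.1 F [ 0.3 -0.3  0.3] w 0.997 q [-0.22 -0.09  2.2  -0.    1.03  1.26]
blob 315.0 204.0 [42.8 47.2] (294, 181, 44, 46) [ 0.4318 -0.0678]
blob 158.7 197.3 [ 7.5 77.6] (127, 181, 63, 34) [0.4252 0.0535]
blob 178.4 165.9 [52.1 85.1] (144, 139, 72, 62) [0.4516 0.0376]
blob 345.6 18.8 [15.5 89.6] (391, 0, 68, 8) [ 0.5624 -0.0757]
```

View pics/bs.png

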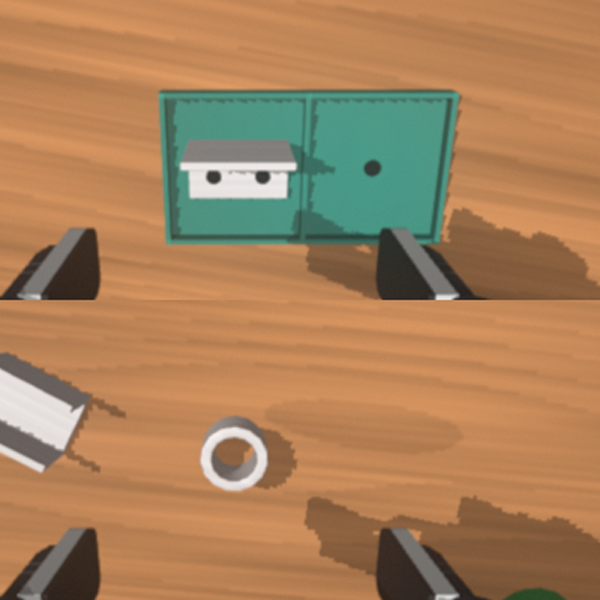

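The wide bracket is centred, with its footprint rows 140 to 199 against the dot row at 168. The small collar is at (234,455) in the lower picture, with the channel clear to its left.

Emit:
{"name": "apply_moves", "arguments": {"deltas": [[-0.0012, -0.0019, 0.03, 0, 0, 0, 0.25], [-0.0012, -0.0019, 0.06, 0, 0, 0, 0.25], [-0.0012, -0.0019, 0.09, 0, 0, 0, 0.25], [-0.0012, -0.0019, 0.115, 0, 0, 0, 0.25], [-0.0012, -0.0019, 0.115, 0, 0, 0, 0.25], [-0.0012, -0.0019, 0.115, 0, 0, 0, 0.25], [-0.0012, -0.0019, 0.115, 0, 0, 0, 0.4], [-0.0012, -0.0019, 0.115, 0, 0, 0, 1]], "squeeze": 50}}

```text
time: 24.5
tool_pos: [0.4333, -0.068, 0.0072]
tcp_rot: [3.136, 0.157, 0.008]
wrist_force: [-1.2, -0.5, -0.8]
width: 0.481
```

Emit:
{"name": "apply_moves", "arguments": {"deltas": [[0, 0, 0, 0, 0, 0, 1], [0, 0, 0, 0, 0, 0, 1], [0, 0, 0, 0, 0, 0, 1], [0, 0, 0, 0, 0, 0, 1], [0, 0, 0, 0, 0, 0, 1]]}}

```text
time: 24.92
tool_pos: [0.4333, -0.0681, 0.0077]
tcp_rot: [3.136, 0.157, 0.009]
wrist_force: [0.1, 0.2, 6.7]
width: 0.407
```

```bash
python3 -c "
from h import *
st();go(.614,-.208,.1,.19)"
```

```text
t 24.92 tcp [ 0.4333 -0.0681  0.0077] psi 0.1 F [0.1 0.2 6.7] w 0.407 q [-0.21  0.08  2.29 -0.    0.77  1.26]
go (0.614, -0.208, 0.1, 0.19) d [ 0.1664  0.1574 -0.091 ] r [ 0.0023 -0.0058 -0.0901] rows 5.9
```

Emit:
{"name": "apply_moves", "arguments": {"deltas": [[0, 0, -0.04, 0, 0, 0, 1], [0, 0, -0.08, 0, 0, 0, 1], [0.028, 0.026, -0.091, 0, -0.006, -0.09, 1], [0.056, 0.053, -0.091, 0, -0.006, -0.09, 1], [0.084, 0.08, -0.091, 0, -0.006, -0.09, 1], [0.112, 0.106, -0.091, 0, -0.006, -0.09, 1], [0.14, 0.132, -0.091, 0, -0.006, -0.09, 1], [0.168, 0.157, -0.091, 0, -0.006, -0.09, 1]]}}

```text
time: 25.58
tool_pos: [0.6156, -0.2086, 0.0981]
tcp_rot: [3.126, 0.297, -0.004]
wrist_force: [0.4, 0.5, -0.6]
width: 0.407
```

Emit:
{"name": "apply_moves", "arguments": {"deltas": [[0, 0, 0.04, 0, 0, 0, 1], [0, 0, 0.04, 0, 0, 0, 1], [0, 0, 0.04, 0, 0, 0, 1], [0, 0, 0.04, 0, 0, 0, 1], [0, 0, 0.04, 0, 0, 0, 1]]}}

```text
time: 26.0
tool_pos: [0.6143, -0.207, 0.0587]
tcp_rot: [3.125, 0.298, -0.003]
wrist_force: [-0.7, 0.5, -1.6]
width: 0.414
```

```bash
python3 -c "
from h import *
st();go(.6155,-.208,.0107,.19)"
```

```text
t 26.0 tcp [ 0.6143 -0.207   0.0587] psi 0.19 F [-0.7  0.5 -1.6] w 0.414 q [-0.36  0.37  1.81 -0.    0.97  1.02]
go (0.6155, -0.208, 0.0107, 0.19) d [0.0011 0.0011 0.048 ] r [0.0019 0.0023 0.0002] rows 1.2
```

Emit:
{"name": "apply_moves", "arguments": {"deltas": [[0.001, 0.001, 0.02, 0, 0, 0, 1], [0.001, 0.001, 0.035, 0, 0, 0, 1], [0.001, 0.001, 0.043, 0, 0, 0, 1], [0.001, 0.001, 0.046, 0, 0, 0, 1], [0.001, 0.001, 0.046, 0, 0, 0, 1], [0.001, 0.001, 0.046, 0, 0, 0, 1]]}}

```text
time: 26.5
tool_pos: [0.6154, -0.2081, 0.0121]
tcp_rot: [3.126, 0.298, -0.004]
wrist_force: [0.2, -0.1, -1.1]
width: 0.404
```

Emit:
{"name": "apply_moves", "arguments": {"deltas": [[0, 0, 0.002, 0, 0, 0, 1], [0, 0, 0.002, 0, 0, 0, 1], [0, 0, 0.002, 0, 0, 0, 1]]}}

```text
time: 26.75
tool_pos: [0.6159, -0.2084, 0.0107]
tcp_rot: [3.125, 0.298, -0.003]
wrist_force: [-1.5, 0.0, 5.0]
width: 0.408
```

Emit:
{"name": "apply_moves", "arguments": {"deltas": [[0, 0, 0, 0, 0, 0, 0.5], [0, 0, 0, 0, 0, 0, 0.47], [0, 0, 0, 0, 0, 0, 0.47], [0, 0, 0, 0, 0, 0, 0.47], [0, 0, -0.02, 0, 0, 0, 0.47], [0, 0, -0.06, 0, 0, 0, 0.47], [0, 0, -0.1, 0, 0, 0, 0], [0, 0, -0.12, 0, 0, 0, 0]]}}

```text
time: 27.42
tool_pos: [0.6174, -0.2086, 0.1336]
tcp_rot: [3.124, 0.297, 0.002]
wrist_force: [0.7, -0.4, 1.2]
width: 0.795
```

Emit:
{"name": "apply_moves", "arguments": {"deltas": [[-0.04, -0.04, -0.04, 0, 0, 0, 0], [-0.08, -0.08, -0.06, 0, 0, 0, 0], [-0.12, -0.12, -0.08, 0, 0, 0, 0], [-0.12, -0.12, -0.08, 0, 0, 0, 0], [-0.12, -0.12, -0.08, 0, 0, 0, 0], [-0.12, -0.12, -0.08, 0, 0, 0, 0]]}}

```text
time: 27.92
tool_pos: [0.4728, -0.1107, 0.2111]
tcp_rot: [3.126, 0.3, -0.004]
wrist_force: [0.6, 0.1, 0.2]
width: 1.002
```

Run:
```python
from h import *
snap('f1')
t=np.ascontiguousarray(vision.read_camera('side')[:,:,::-1]); cv2.imwrite('pics/f2.png',t)
a=cv2.imread('pics/f1.png')
cv2.imwrite('pics/ff.png',np.vstack([cv2.resize(a[0:240],None,fx=1.25,fy=1.25),cv2.resize(t[130:370,100:580],(800,300))]))
```

```text
t 27.92 tcp [ 0.4728 -0.1107  0.2111] psi 0.191 F [0.6 0.1 0.2] w 1.002 q [-0.28 -0.08  2.02 -0.    1.21  1.1 ]
```

View pics/ff.png

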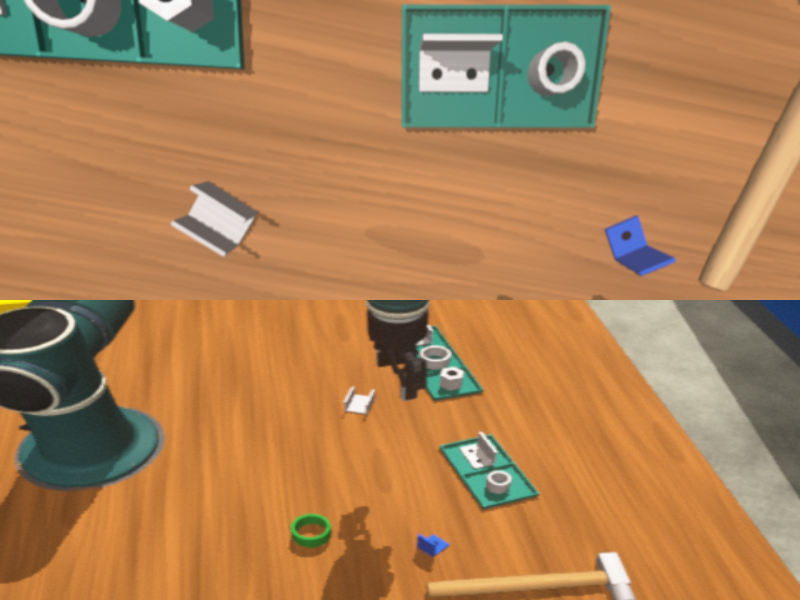

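Run:
```python
from h import *
s=json.load(open('f1.json'))
print("small",pix2w('wrist',445.6,53.6,.031,s),"target",[.6144,-.2091])
for n,X in(("chan",(.442,.043,.0)),): print(w2pix('wrist',X,s))
for u,v in((402,127),(596,129),(404,6),(610,6)): print("tray2 corner",pix2w('wrist',u/1.25,v/1.25,.01,s))
```

```text
small [ 0.61209427 -0.20642707] target [0.6144, -0.2091]
[180.37012875 171.95289365]
tray2 corner [ 0.54788462 -0.10051541]
tray2 corner [ 0.57708679 -0.25998853]
tray2 corner [ 0.63542661 -0.08488723]
tray2 corner [ 0.66555861 -0.24050718]
```

Everything is placed and the channel, hammer and decoys look undisturbed. The small collar could be 3–4 mm off, judging from this oblique view, so I take one closer look from straight above it.

Emit:
{"name": "apply_moves", "arguments": {"deltas": [[0.12, 0.123, 0.09, 0, 0, 0, 0], [0.12, 0.123, 0.09, 0, 0, 0, 0], [0.12, 0.123, 0.09, 0, 0, 0, 0], [0.12, 0.123, 0.09, 0, 0, 0, 0], [0.12, 0.123, 0.09, 0, 0, 0, 0], [0.12, 0.123, 0.09, 0, 0, 0, 0], [0.12, 0.123, 0.09, 0, 0, 0, 0], [0.12, 0.123, 0.09, 0, 0, 0, 0]]}}

```text
time: 28.68
tool_pos: [0.6152, -0.2109, 0.1172]
tcp_rot: [-3.127, -0.297, 0.01]
wrist_force: [0.0, -0.4, -0.6]
width: 0.997
```

Run:
```python
from h import *
snap('g1');ring('g1',.031)
cv2.imwrite('pics/g1c.png',cv2.resize(cv2.imread('pics/g1.png')[120:270,160:400],None,fx=3,fy=3,interpolation=cv2.INTER_CUBIC))
```

```text
t 28.68 tcp [ 0.6152 -0.2109  0.1172] psi 0.189 F [ 0.  -0.4 -0.6] w 0.997 q [-0.37  0.31  1.76 -0.    1.07  1.02]
blob 314.8 205.3 [44.5 47. ] (292, 184, 47, 44) [ 0.6137 -0.2091]
blob 208.6 183.2 [ 70.5 113.1] (166, 183, 92, 32) [ 0.6159 -0.128 ]
blob 612.6 127.4 [ 41.2 118.7] (568, 102, 72, 52) [ 0.7105 -0.4056]
```

View pics/g1c.png

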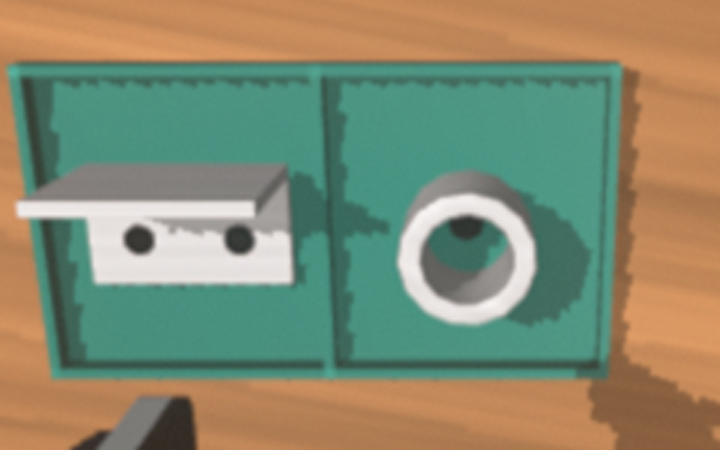

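The collar is at (0.6137, −0.2091) against its bay dot at (0.6144, −0.2091). The dot shows through the bore, so I'm handing the job in.

```bash
python3 -c "
from workcell import job
print(job.finish_job())"
```

```text
the job is handed in; nothing more can be done
None
```

Both kits are made up and the job is handed in at about 29 s on the robot's clock, with the gripper open and clear of everything. I placed the parts in the order given: narrow bracket, large collar and nut in the three-bay tray, then wide bracket and small collar in the two-bay tray. All stand the right way up on the tray floor.

My last wrist-camera checks against the bay dots:

| Part | Off the bay middle |
|---|---|
| Narrow bracket | about 1–2 mm |
| Large collar | about 2 mm |
| Hexagonal nut | 1–2 mm |
| Wide bracket | about 1 mm |
| Small collar | under 1 mm |

- **Disagreements:** an oblique view put the small collar 3–4 mm off, and a closer look straight down did not bear that out. The task says both brackets' widths lay along world x, but the pictures showed them along y, so I gripped them as pictured.
- **Left alone:** the last overview showed the channel, hammer, blue bracket and green ring undisturbed. The oil can was not re-checked at the end; the arm never went near it.
- **Forces:** the most seen at any pause was about 7 N at the wrist.

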